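# Find the thread-gauge leaf that fits the press screw

## Task

Try the three thread-gauge leaves from the organiser's lower tier one by one on the press screw nearest the robot in the clear rack: rest a leaf astride the middle of the screw and slide it gently along the thread, never forcing it, to feel whether its comb drops fully home. Leave the one leaf that seats fully sitting home on the middle of that screw, with the leaves that do not fit standing or lying back on the organiser's lower tier, and leave the other kitchen things where they are.

Things in the scene. Friction and masses are not known exactly. Their poses are not given: they have to be found in the camera images.
- leaf_p_mid (a point): Centre of one of three like aluminium thread-gauge leaves; they differ only in comb pitch (9 to 12 mm) and which screw each fits is unknown. 64 mm long (y), 41 wide (x), 64 tall (z); feet at z = -32 mm. Grip tab 14 mm (y) by 22 mm (x) from z = 0 to +32 mm, on a spine bar with 5 or 6 teeth below, tips at z = -11 mm. About 120 g. Half a turn about z meshes the same.
- leaf_p: The same leaf: origin on the ground between its feet, 32 mm under leaf_p_mid, same axes. An arch at each end has two thin legs, inner faces at x = +-17.5 mm, outer at +-20.5 mm: it stands on these four legs, and they straddle a screw loosely (2 mm to spare each side); they are its heavy part, so it hangs upright on a screw.
- leaf_q_mid (a point): Centre of one of three like aluminium thread-gauge leaves; they differ only in comb pitch (9 to 12 mm) and which screw each fits is unknown. 64 mm long (y), 41 wide (x), 64 tall (z); feet at z = -32 mm. Grip tab 14 mm (y) by 22 mm (x) from z = 0 to +32 mm, on a spine bar with 5 or 6 teeth below, tips at z = -11 mm. About 120 g. Half a turn about z meshes the same.
- leaf_q: The same leaf: origin on the ground between its feet, 32 mm under leaf_q_mid, same axes. An arch at each end has two thin legs, inner faces at x = +-17.5 mm, outer at +-20.5 mm: it stands on these four legs, and they straddle a screw loosely (2 mm to spare each side); they are its heavy part, so it hangs upright on a screw.
- leaf_r_mid (a point): Centre of one of three like aluminium thread-gauge leaves; they differ only in comb pitch (9 to 12 mm) and which screw each fits is unknown. 64 mm long (y), 41 wide (x), 64 tall (z); feet at z = -32 mm. Grip tab 14 mm (y) by 22 mm (x) from z = 0 to +32 mm, on a spine bar with 5 or 6 teeth below, tips at z = -11 mm. About 120 g. Half a turn about z meshes the same.
- leaf_r: The same leaf: origin on the ground between its feet, 32 mm under leaf_r_mid, same axes. An arch at each end has two thin legs, inner faces at x = +-17.5 mm, outer at +-20.5 mm: it stands on these four legs, and they straddle a screw loosely (2 mm to spare each side); they are its heavy part, so it hangs upright on a screw.
- front_screw_mid (a point): On the axis of the front screw (nearest the robot), mid rack, 50 mm above the counter; y along the screw, z up, x away from the robot. Centre of the fitting leaf fully home: 22 mm above this; with teeth riding on crests: 26.5 mm. A wrong leaf stays 3 mm or more too high and slides on, at most catching lightly; the right one is caught both ways. Teeth have 1 mm play each way in the grooves; where grooves lie along the screw varies and must be felt.
- rack: Fixed clear acrylic rack: base and two end plates (164 mm apart along y, 46 mm high) carrying three press screws side by side at x = 0, 70 and 140 mm of its frame. Origin on the counter below the middle of the front screw.
- screw_a: One of three fixed steel press screws lying in the rack: core diameter 22 mm, thread crest diameter 31 mm, threaded over its middle 105 to 125 mm, black knob on one end. They differ in pitch (9 to 12 mm) and swap places in the rack. Origin on its axis near mid length (moved up to 6 mm along y), y along the screw.
- screw_b: One of three fixed steel press screws lying in the rack: core diameter 22 mm, thread crest diameter 31 mm, threaded over its middle 105 to 125 mm, black knob on one end. They differ in pitch (9 to 12 mm) and swap places in the rack. Origin on its axis near mid length (moved up to 6 mm along y), y along the screw.
- screw_c: One of three fixed steel press screws lying in the rack: core diameter 22 mm, thread crest diameter 31 mm, threaded over its middle 105 to 125 mm, black knob on one end. They differ in pitch (9 to 12 mm) and swap places in the rack. Origin on its axis near mid length (moved up to 6 mm along y), y along the screw.
- organiser: Fixed clear acrylic tier organiser; origin on the counter under its centre, x away from the robot. Lower tier: tray 240 mm (x) by 420 mm (y), floor 5 mm above the counter, rim 18 mm high. The upper tier covers only its right part (y = -210 to -110 mm), 128 to 145 mm high. The leaves stand in a row at x = -65 mm and y = -30, 60 and 150 mm, their length about along y.
- ramekin: White ceramic ramekin, 68 mm wide, 40 mm high, behind the leaves on the lower tier; origin under its centre.
- teaspoon: Steel teaspoon, 140 mm, lying on the lower tier behind the leaves.
- scraper: Yellow plastic scraper, 110 by 75 mm, lying on the lower tier under the upper one.
- filter_cup: Steel mesh filter cup, 65 mm wide, 55 mm high, on the upper tier.
- mug: Blue mug, 80 mm wide, 90 mm high, on the counter.
- soap: White soap bottle, 60 mm wide, 170 mm high, on the counter left of the rack.
- spice_jar: Small glass spice jar, 48 mm wide, 85 mm high, on the counter between organiser and rack, nearer the robot.

How it is judged:
On the way, in this order (a step that is already met when the one before it is completed fails the run):
1. a leaf has been lifted clear of the organiser and brought over the front screw (((horizontal distance between leaf_p_mid and front_screw_mid below 0.04 m and z of leaf_p_mid in the frame of front_screw_mid above 0.029 m) or (horizontal distance between leaf_q_mid and front_screw_mid below 0.04 m and z of leaf_q_mid in the frame of front_screw_mid above 0.029 m) or (horizontal distance between leaf_r_mid and front_screw_mid below 0.04 m and z of leaf_r_mid in the frame of front_screw_mid above 0.029 m))).
2. the leaf of matching pitch sits fully home on the front screw (((z of leaf_p_mid in the frame of front_screw_mid between 0.018 and 0.0238 m and x of leaf_p_mid in the frame of front_screw_mid between -0.006 and 0.006 m and y of leaf_p_mid in the frame of front_screw_mid between -0.025 and 0.025 m and angle between leaf_p_mid's own z axis and vertical below 0.15 rad and angle between the y axis of leaf_p_mid and the y axis of front_screw_mid, either way round below 0.06 rad) or (z of leaf_q_mid in the frame of front_screw_mid between 0.018 and 0.0238 m and x of leaf_q_mid in the frame of front_screw_mid between -0.006 and 0.006 m and y of leaf_q_mid in the frame of front_screw_mid between -0.025 and 0.025 m and angle between leaf_q_mid's own z axis and vertical below 0.15 rad and angle between the y axis of leaf_q_mid and the y axis of front_screw_mid, either way round below 0.06 rad) or (z of leaf_r_mid in the frame of front_screw_mid between 0.018 and 0.0238 m and x of leaf_r_mid in the frame of front_screw_mid between -0.006 and 0.006 m and y of leaf_r_mid in the frame of front_screw_mid between -0.025 and 0.025 m and angle between leaf_r_mid's own z axis and vertical below 0.15 rad and angle between the y axis of leaf_r_mid and the y axis of front_screw_mid, either way round below 0.06 rad))), for 0.3 s.
At the end, for the whole second after the job is handed in: One leaf at rest fully home on the front screw: centre under 23.8 mm above its axis, within 25 mm of its middle along it and 6 mm across, upright to 0.15 rad, in line to 0.06 rad. The other two leaves at rest on the organiser's lower tier; robot clear ((((z of leaf_p_mid in the frame of front_screw_mid between 0.018 and 0.0238 m and x of leaf_p_mid in the frame of front_screw_mid between -0.006 and 0.006 m and y of leaf_p_mid in the frame of front_screw_mid between -0.025 and 0.025 m and angle between leaf_p_mid's own z axis and vertical below 0.15 rad and angle between the y axis of leaf_p_mid and the y axis of front_screw_mid, either way round below 0.06 rad) and linear speed of leaf_p below 0.02 m/s and angular speed of leaf_p below 0.2 rad/s and (x of leaf_q_mid in the frame of organiser between -0.12 and 0.12 m and y of leaf_q_mid in the frame of organiser between -0.21 and 0.21 m and z of leaf_q_mid in the frame of organiser below 0.06 m and linear speed of leaf_q below 0.02 m/s) and (x of leaf_r_mid in the frame of organiser between -0.12 and 0.12 m and y of leaf_r_mid in the frame of organiser between -0.21 and 0.21 m and z of leaf_r_mid in the frame of organiser below 0.06 m and linear speed of leaf_r below 0.02 m/s)) or ((z of leaf_q_mid in the frame of front_screw_mid between 0.018 and 0.0238 m and x of leaf_q_mid in the frame of front_screw_mid between -0.006 and 0.006 m and y of leaf_q_mid in the frame of front_screw_mid between -0.025 and 0.025 m and angle between leaf_q_mid's own z axis and vertical below 0.15 rad and angle between the y axis of leaf_q_mid and the y axis of front_screw_mid, either way round below 0.06 rad) and linear speed of leaf_q below 0.02 m/s and angular speed of leaf_q below 0.2 rad/s and (x of leaf_p_mid in the frame of organiser between -0.12 and 0.12 m and y of leaf_p_mid in the frame of organiser between -0.21 and 0.21 m and z of leaf_p_mid in the frame of organiser below 0.06 m and linear speed of leaf_p below 0.02 m/s) and (x of leaf_r_mid in the frame of organiser between -0.12 and 0.12 m and y of leaf_r_mid in the frame of organiser between -0.21 and 0.21 m and z of leaf_r_mid in the frame of organiser below 0.06 m and linear speed of leaf_r below 0.02 m/s)) or ((z of leaf_r_mid in the frame of front_screw_mid between 0.018 and 0.0238 m and x of leaf_r_mid in the frame of front_screw_mid between -0.006 and 0.006 m and y of leaf_r_mid in the frame of front_screw_mid between -0.025 and 0.025 m and angle between leaf_r_mid's own z axis and vertical below 0.15 rad and angle between the y axis of leaf_r_mid and the y axis of front_screw_mid, either way round below 0.06 rad) and linear speed of leaf_r below 0.02 m/s and angular speed of leaf_r below 0.2 rad/s and (x of leaf_p_mid in the frame of organiser between -0.12 and 0.12 m and y of leaf_p_mid in the frame of organiser between -0.21 and 0.21 m and z of leaf_p_mid in the frame of organiser below 0.06 m and linear speed of leaf_p below 0.02 m/s) and (x of leaf_q_mid in the frame of organiser between -0.12 and 0.12 m and y of leaf_q_mid in the frame of organiser between -0.21 and 0.21 m and z of leaf_q_mid in the frame of organiser below 0.06 m and linear speed of leaf_q below 0.02 m/s)))); the robot touches nothing.
It fails at once if a screw thread is pressed with more than 40 N (contact force between any of screw_a, screw_b, screw_c and anything else above 40 N).
It fails at once if a bystander is moved by more than 30 mm (distance of any of ramekin, teaspoon, scraper, filter_cup, mug, soap, spice_jar from where it was at the start of the episode above 0.03 m).
It also fails if it takes over 72 s, if anything falls off the work surface, if the arm or the gripper's body presses on something with over 40 N, if the wrist force passes 120 N, or if a joint passes its speed limit or range.

## Robot

A 6-joint arm with a two-finger parallel gripper is mounted at the origin on the work surface. World frame = base frame: x ahead of the robot, y to its left, z up, the work surface at z = 0. Lengths are in m, angles in rad, forces in N, time in s.
With the tool pointing down it reaches from about 0.375 to 0.9 m from the base axis. Payload 3.1 kg.
Tool frame: the origin (TCP) lies on the centre line of the jaws, within the pads' length; the fingertips stand 25 mm ahead of it and the grasp point (between the pads) lies 6 mm ahead of it; x points along the fingers, y is the direction in which the jaws open and shut, and the axes are right-handed (so a half turn about x gives the same grasp; the last joint's range is limited). The gripper opens to 87 mm and grips with 3 to 60 N. Pads are 19 mm wide; open, the fingers measure 117 mm over their backs; the gripper's body (75 mm by 190 mm) begins 51 mm behind the grasp point.
Start: joints at [-1.375, 0.527, 1.433, -0, 1.181, -0.178], TCP at [0.228, -0.582, 0.248] pointing down, gripper open.
Joint ranges: [-3.08, 3.08], [-0.75, 2.2], [0.22, 2.44], [-1.43, 4.57], [0, 2.65], [-2.85, 2.85]. Speed limits (rad/s): [2.79, 2.79, 3.14, 3.14, 3.14, 3.14].

## Interface

Orientations are given as a unit quaternion [x, y, z, w].
In Python, from rig import robot gives the robot as it stands. The module is installed in compiled form; this text tells all that it offers.
- The arm moves only by the tool move_arm, never from a script. Its argument "commands" is a list of rows, each a list of 5 numbers: the gripper's target within -1 to 1 (shut at 1, half-way at 0, fully open at -1), then the shift along the tool's x, y, z in mm, then the turn about the tool's x in degrees. A call has 1 to 8 rows; each row is the pose to reach, as a shift and turn from the pose commanded when the call began, along the tool's axes at that moment; what a row does not reach only later rows make up. A row lasts 1/12 s, in which the tool goes at most 41.7 mm and 7.16 degrees, less where a joint would pass 70% of its speed; a pose out of reach is approached as far as the arm can. A call with a gripper value outside its range is refused whole. The fingers move at their own pace and stop on an object; "newtons" is the grip in N (left out, the last holds). Time passes only in rows, so rows that repeat a pose let the fingers close. It gives the time, the measured TCP pose, the force and the opening at its end, in the units of the state.
- robot.get_obs(): the state, without advancing time (a new reading comes with each control period).
- robot.camera(name): name is "side" or "top"; returns a dict with "image" (480x640x3 uint8, red, green, blue), "fx", "fy", "cx", "cy" (pixels), "xyz" and "rotation" of the camera in the world. Camera axes: x right, y down, z forward; pixel columns grow to the right and rows downward; lengths in m; the calibration is good to about 2 mm. A picture is of the moment at which its call begins. There is no depth.
- robot.hand_in(): hands the job in, once; it reports no verdict.
Trained networks look in a picture, given as the dict that the camera call returned (one of the last four; its "shot" number tells which), for a name from the list of things; names that differ only in an ending like _2 or _b are one class to them, and where a whole thing is asked for, a point or a joint stands for the part that bears it (a point fixed in the world has none). Each returns a list of dicts, best first, with "p" (0 to 1); they miss things now and then, are a little off and sometimes report something else, mostly with a low value. They report only what shows in the picture. A call takes as long as a camera call.
- robot.regions_of(picture, name): "pixels" (480x640 bool, what is visible of it) and "bbox" ([left, top, right, bottom] in pixels, round what is visible of it).
The state is a dict: "time": time; "q": joint angles; "joint_velocities": joint speeds; "joint_torque": joint torques, N m; "position": TCP position; "tool_rot": TCP orientation; "ft_force": force on the tool from outside, world axes, zero at the start; "moment": the same for the moment, N m; "grip_width": finger opening in m.
Only numpy, scipy, OpenCV 4.12 (cv2) and the standard library are available. Lean on these libraries where they do the work, as an engineer would, in place of code of your own. Each camera call takes 0.05 s, during which the arm holds its last target.

## Working session

There is one attempt and no reset: what is moved stays moved. The work goes in short steps, Python scripts to look and compute and a tool call to move; the robot and the scene stay as the last step left them, time stands still between calls to the robot, and variables do not carry over. Pictures are saved under pics/ and viewed, and the job is handed in when it is done.

Besides the shell and the picture viewer there is one more tool, called after ">>>" as a command line: name --pt "numbers of a row" for each row, then --argument value for the rest. move_arm: Moves the arm, as the interface text tells. Its arguments: {"type":"object","properties":{"commands":{"type":"array","items":{"type":"array","items":{"type":"number"}}},"newtons":{"type":"number"}},"required":["commands"]}

```bash
mkdir -p pics; ls
python3 - <<'E'
from rig import robot
import cv2,numpy as np
o=robot.get_obs()
for k,v in o.items(): print(k,np.round(v,4))
for n in ("side","top"):
    c=robot.camera(n); print(n,c["shot"],c["fx"],c["fy"],c["cx"],c["cy"],np.round(c["xyz"],4).tolist(),np.round(c["rotation"],4).tolist())
    cv2.imwrite(f"pics/{n}0.png",c["image"][:,:,::-1])
    for t in ("leaf_p","front_screw_mid","screw_a","organiser","rack"):
        for r in robot.regions_of(c,t): print(t,round(r["p"],2),r["bbox"],r["pixels"].sum())
E
```

```text
pics
time 0.0
q [-1.3755  0.5285  1.4339 -0.      1.1814 -0.1785]
joint_velocities [-0.0007 -0.0009 -0.0006 -0.0003 -0.0019 -0.0001]
joint_torque [-4.00000e-04 -4.40045e+01 -1.76592e+01  6.31000e-02  5.82000e-02
 -2.00000e-04]
position [ 0.2281 -0.5812  0.2466]
tool_rot [-0.6948 -0.1322  0.6948 -0.1306]
ft_force [-0.6994 -0.1598 -0.0637]
moment [-0.0015  0.022  -0.0095]
grip_width 0.0872
side 1 493.113991186522 493.113991186522 306.93636985235617 239.00430893551163 [0.1623, 0.7049, 0.8837] [-0.2195, 0.8987, -0.3706, 0.0826]
leaf_p 0.75 [322.2, 222.4, 350.8, 255.2] 286
leaf_p 0.68 [333.5, 201.5, 357.2, 229.6] 288
leaf_p 0.58 [347.4, 180.6, 371.8, 206.6] 247
leaf_p 0.38 [329.3, 154.4, 370.4, 175.2] 584
front_screw_mid 0.67 [204.6, 258.9, 328.9, 363.1] 3857
screw_a 0.95 [205.1, 254.7, 265.7, 334.2] 1138
screw_a 0.9 [236.0, 266.3, 292.3, 342.7] 1141
screw_a 0.76 [270.8, 276.5, 323.7, 354.9] 1198
screw_a 0.32 [348.9, 181.2, 364.8, 203.6] 140
organiser 0.64 [259.9, 107.6, 405.5, 266.8] 9597
rack 0.73 [207.2, 258.5, 328.9, 360.9] 3951
rack 0.32 [259.8, 107.2, 407.0, 269.9] 9804
rack 0.3 [323.6, 221.8, 350.1, 248.0] 278
top 2 439.74111831108223 439.74111831108223 316.87684366696226 240.1796246633949 [0.3879, 0.05, 1.0727] [-0.6964, 0.7157, -0.0463, 0.0267]
leaf_p 0.74 [349.8, 243.3, 375.1, 257.5] 208
leaf_p 0.68 [414.6, 174.2, 437.5, 231.3] 608
leaf_p 0.66 [317.6, 285.8, 342.8, 306.0] 349
leaf_p 0.65 [383.5, 231.2, 415.4, 254.8] 230
leaf_p 0.61 [422.2, 234.6, 450.6, 253.2] 218
leaf_p 0.17 [331.1, 150.7, 541.2, 275.8] 16398
front_screw_mid 0.9 [217.5, 188.3, 295.0, 276.5] 3210
screw_a 0.86 [204.4, 195.8, 292.5, 213.8] 875
screw_a 0.7 [208.7, 224.3, 299.5, 242.9] 1000
screw_a 0.69 [212.9, 252.8, 297.8, 272.9] 1014
organiser 0.61 [331.8, 149.9, 539.4, 273.7] 16108
rack 0.86 [216.6, 188.2, 296.4, 279.7] 3807
```

Run:
```python
import cv2
a=cv2.imread("pics/side0.png")[90:390,180:440]; b=cv2.imread("pics/top0.png")[140:320,180:560]
cv2.imwrite("pics/sidez.png",cv2.resize(a,(520,600),interpolation=3)); cv2.imwrite("pics/topz.png",cv2.resize(b,(760,360),interpolation=3))
```

```text
(no output)
```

View pics/side0.png

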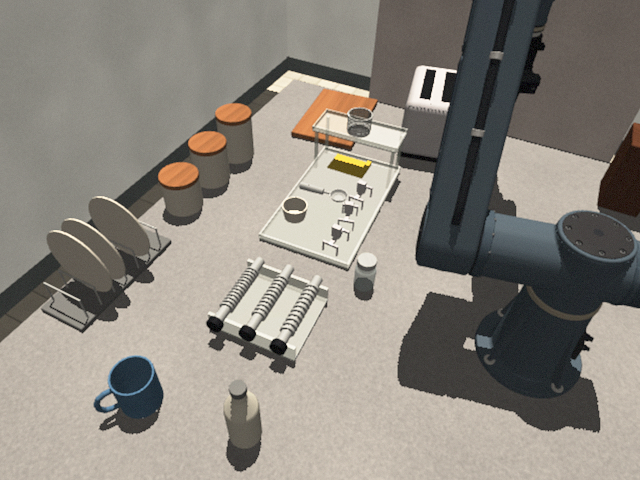

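View pics/top0.png

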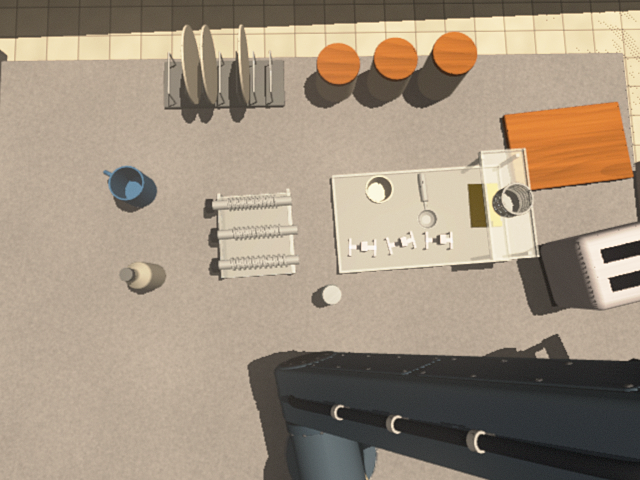

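```bash
sleep 0.1
```

```text
(no output)
```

View pics/sidez.png

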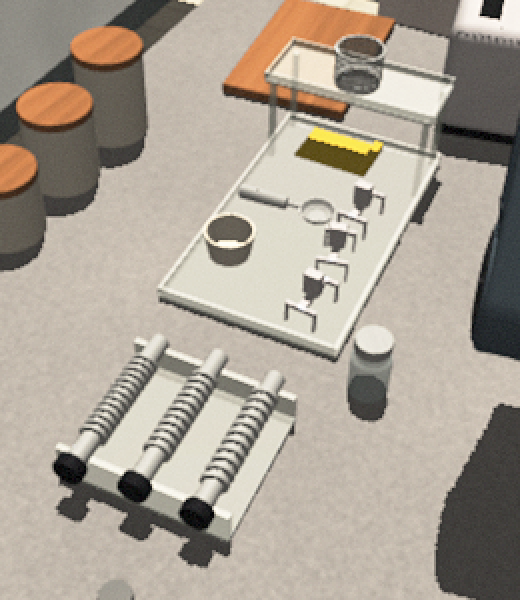

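View pics/topz.png

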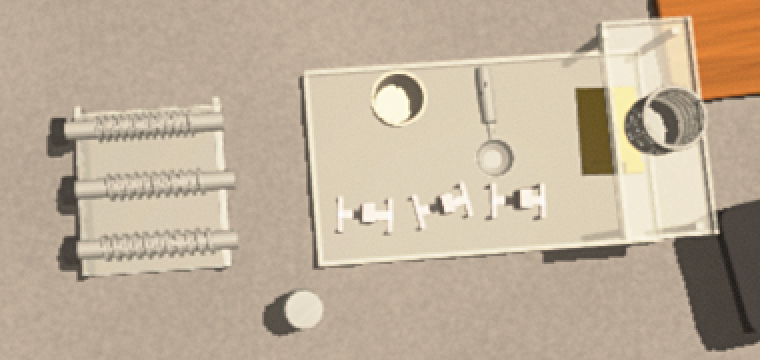

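```bash
cat > h.py <<'E'
import numpy as np,cv2
from scipy.spatial.transform import Rotation as R
def proj(c,P):
    p=(np.atleast_2d(P)-c["xyz"])@R.from_quat(c["rotation"]).as_matrix()
    return np.c_[c["fx"]*p[:,0]/p[:,2]+c["cx"],c["fy"]*p[:,1]/p[:,2]+c["cy"]]
def ray(c,uv):
    uv=np.atleast_2d(uv); d=np.c_[(uv[:,0]-c["cx"])/c["fx"],(uv[:,1]-c["cy"])/c["fy"],np.ones(len(uv))]
    return d@R.from_quat(c["rotation"]).as_matrix().T
def onz(c,uv,z):
    d=ray(c,uv); return c["xyz"]+d*((z-c["xyz"][2])/d[:,2])[:,None]
def tri(cs,uvs):
    A=np.zeros((3,3));b=np.zeros(3)
    for c,uv in zip(cs,uvs):
        d=ray(c,uv)[0]; d/=np.linalg.norm(d); M=np.eye(3)-np.outer(d,d); A+=M;b+=M@c["xyz"]
    X=np.linalg.solve(A,b); return X,[proj(c,X)[0]-uv for c,uv in zip(cs,uvs)]
def ortho(c,x0,x1,y0,y1,z,ppm):
    # image: up = +x, right = -y
    H=int((x1-x0)*1000*ppm);W=int((y1-y0)*1000*ppm)
    X,Y=x1-(np.arange(H)+.5)/ppm/1000, y1-(np.arange(W)+.5)/ppm/1000
    g=np.array([[x,y,z] for x in X for y in Y]); uv=proj(c,g).astype(np.float32).reshape(H,W,2)
    return cv2.remap(c["image"],uv[...,0],uv[...,1],cv2.INTER_CUBIC)[:,:,::-1]
E
python3 - <<'E'
from rig import robot
from h import *
import pickle
s=robot.camera("side");t=robot.camera("top")
pickle.dump((s,t),open("st0.pkl","wb"))
def reg(c,n,k):
    return [r for r in robot.regions_of(c,n)][:k]
for c,n in((s,'s'),(t,'t')):
    for k in("leaf_p","screw_a","organiser","spice_jar","rack"):
        for r in reg(c,k,6):
            if r["p"]<.4: continue
            ys,xs=np.nonzero(r["pixels"]); uv=[xs.mean(),ys.mean()]
            print(n,k,round(r["p"],2),np.round(r["bbox"]),np.round(uv,1), np.round(onz(c,uv,{"leaf_p":.05,"screw_a":.05,"spice_jar":.06}.get(k,.01)),3))
cv2.imwrite("pics/oS.png",ortho(t,.40,.62,.06,.28,.05,2.7))
cv2.imwrite("pics/oL.png",ortho(t,.30,.45,-.27,.0,.069,2.9))
E
```

```text
s leaf_p 0.6 [335. 201. 354. 226.] [347.7 211.7] [[ 0.48  -0.167  0.05 ]]
s leaf_p 0.59 [351. 182. 371. 209.] [359.9 191.9] [[ 0.483 -0.253  0.05 ]]
s leaf_p 0.52 [322. 223. 348. 251.] [335.2 236.6] [[ 0.471 -0.072  0.05 ]]
s screw_a 0.97 [270. 274. 323. 354.] [295.3 316.2] [[0.446 0.177 0.05 ]]
s screw_a 0.76 [236. 267. 291. 342.] [264.9 304.5] [[0.517 0.18  0.05 ]]
s screw_a 0.6 [206. 256. 264. 333.] [234.7 295.3] [[0.586 0.189 0.05 ]]
s screw_a 0.43 [325. 223. 350. 258.] [335.  236.5] [[ 0.471 -0.072  0.05 ]]
s organiser 0.8 [258. 110. 408. 269.] [337.5 193.7] [[ 0.55  -0.263  0.01 ]]
s organiser 0.41 [348. 180. 368. 201.] [361.  188.7] [[ 0.501 -0.313  0.01 ]]
s spice_jar 0.58 [351. 251. 377. 291.] [364.9 272.2] [[0.363 0.008 0.06 ]]
s rack 0.65 [206. 259. 330. 360.] [275.6 312.4] [[0.502 0.163 0.01 ]]
t leaf_p 0.7 [420. 233. 452. 252.] [438.1 239.4] [[ 0.488 -0.266  0.05 ]]
t leaf_p 0.6 [350. 243. 376. 260.] [360.9 247.6] [[ 0.473 -0.083  0.05 ]]
t leaf_p 0.47 [381. 233. 418. 253.] [399.4 242.6] [[ 0.483 -0.174  0.05 ]]
t screw_a 0.98 [202. 198. 296. 212.] [246.8 203.3] [[0.585 0.182 0.05 ]]
t screw_a 0.71 [422. 229. 454. 246.] [439.  239.9] [[ 0.487 -0.268  0.05 ]]
t screw_a 0.69 [210. 227. 294. 244.] [252.  232.4] [[0.516 0.171 0.05 ]]
t screw_a 0.57 [212. 257. 299. 274.] [252.9 262.3] [[0.446 0.17  0.05 ]]
t organiser 0.79 [332. 147. 538. 274.] [432.5 216.5] [[ 0.549 -0.267  0.01 ]]
t spice_jar 0.6 [318. 286. 339. 309.] [329.7 294.8] [[ 0.366 -0.005  0.06 ]]
t rack 0.8 [217. 188. 298. 279.] [255.3 237.2] [[0.509 0.168 0.01 ]]
```

Run:
```python
from h import *
import pickle
s,t=pickle.load(open("st0.pkl","rb"))
def grid(im,x1,y1,ppm):
    im=im.copy();H,W=im.shape[:2]
    for k in range(0,100):
        v=int(k*10*ppm)
        if v<H: cv2.line(im,(0,v),(6 if k%5 else 16,v),(0,0,255),1)
        if v<W: cv2.line(im,(v,0),(v,6 if k%5 else 16),(0,0,255),1)
    return im
cv2.imwrite("pics/oS.png",grid(ortho(t,.40,.62,.06,.28,.05,2.7),.62,.28,2.7))
cv2.imwrite("pics/oL.png",np.vstack([grid(ortho(t,.43,.53,-.32,-.04,.069,2.8),.53,-.04,2.8),grid(ortho(s,.43,.53,-.32,-.04,.069,2.8),.53,-.04,2.8)]))
```

```text
(no output)
```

View pics/oS.png

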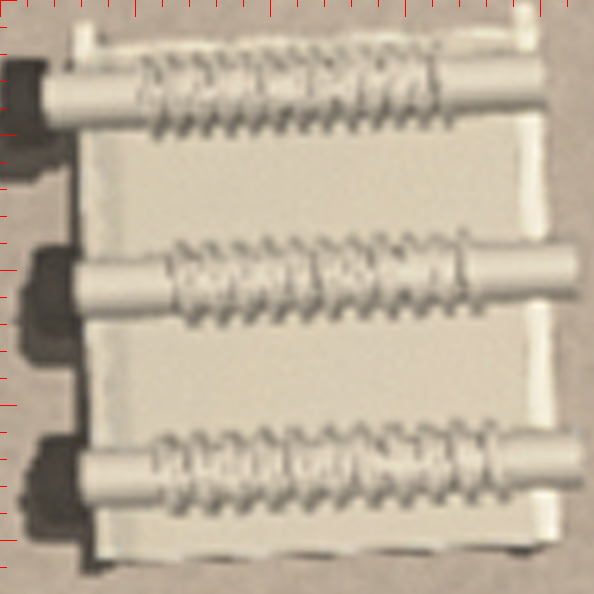

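View pics/oL.png

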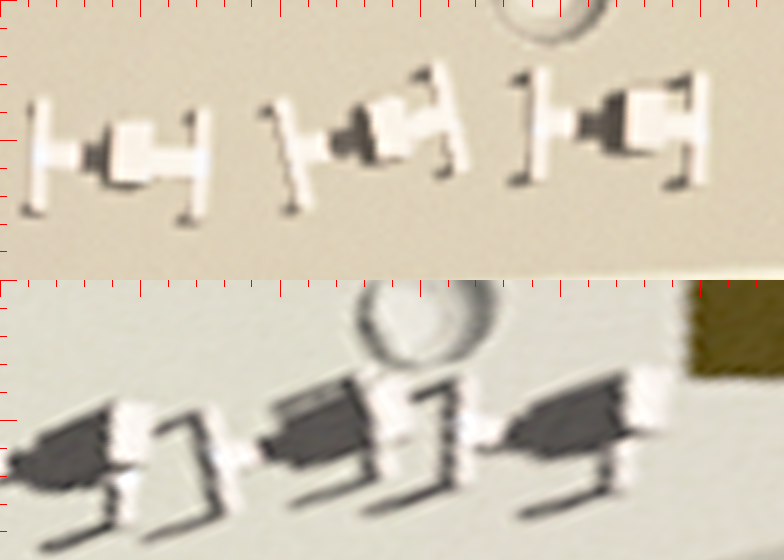

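```bash
cat >> h.py <<'E'
def plan(robot,x,y,z,yaw=None):
    """tool shift mm from current measured pose; yaw = angle of tool y axis in world, deg (mod 180)"""
    o=robot.get_obs(); M=R.from_quat(o["tool_rot"]).as_matrix()
    d=M.T@(np.array([x,y,z])-o["position"])*1000
    cy=np.degrees(np.arctan2(M[1,1],M[0,1]))
    out=[np.round(d,1).tolist(),"yaw now",round(cy,2)]
    if yaw is not None: # turn about tool x (down) => world yaw decreases
        t=-(yaw-cy); t=(t+90)%180-90; out+=["turn",round(t,1)]
    print(out)
def st(robot):
    o=robot.get_obs();M=R.from_quat(o["tool_rot"]).as_matrix()
    print("t",round(o["time"],2),"pos",np.round(o["position"]*1,4),"yaw",round(np.degrees(np.arctan2(M[1,1],M[0,1])),2),"x",np.round(M[:,0],3),"F",np.round(o["ft_force"],2),"M",np.round(o["moment"],3),"w",round(float(o["grip_width"]),4),"q6",np.round(o["q"],2))
E
python3 - <<'E'
from rig import robot
from h import *
st(robot); plan(robot,.475,-.087,.18,87)
import pickle
s,t=pickle.load(open("st0.pkl","rb"))
# screw pitch: lower-edge profile
for z,lab in((.05,'t'),):
  for x0 in (.446,.516,.586):
    im=cv2.cvtColor(ortho(t,x0-.022,x0+.022,.08,.27,.05,4).astype(np.uint8),cv2.COLOR_BGR2GRAY).astype(float)
    W=im.shape[1]; best=[]
    # follow slight slope
    for sl in (0,):
        F=0
        for r in im:
            g=r[150:600]; g=g-cv2.GaussianBlur(g[None],(0,0),30)[0]; g=g*np.hanning(len(g))
            F=F+abs(np.fft.rfft(g,8192))**2
        f=np.fft.rfftfreq(8192,1/4.); m=(1/np.maximum(f,1e-9)<14)&(1/np.maximum(f,1e-9)>7.5)
        print(x0,"pitch",1/f[m][np.argmax(F[m])])
E
```

```text
t 1.2 pos [ 0.2282 -0.5818  0.2476] yaw -68.58 x [ 0.  0. -1.] F [-0.24 -0.27 -0.16] M [ 0.008  0.028 -0.002] w 0.0873 q6 [-1.38  0.53  1.43  0.    1.18 -0.18]
[[67.6, -370.5, -410.4], 'yaw now', np.float64(-68.58), 'turn', np.float64(24.4)]
0.446 pitch 12.047058823529412
0.516 pitch 10.556701030927835
0.586 pitch 8.982456140350877
```

>>> move_arm --pt "0 0 -25 -28 3" --pt "0 0 -52 -58 8" --pt "0 0 -78 -87 14" --pt "0 0 -105 -117 20" --pt "0 5 -132 -146 24" --pt "0 10 -158 -175 24" --pt "0 15 -184 -204 24" --pt "0 20 -210 -233 24"

```text
time: 1.87
position: [0.369, -0.2997, 0.2277]
tool_rot: [0.707, -0.016, -0.707, -0.016]
ft_force: [0.7, -0.3, -0.5]
grip_width: 0.0462
```

Run:
```python
from rig import robot
from h import *
st(robot); plan(robot,.476,-.087,.15,87)
```

```text
t 1.87 pos [ 0.369  -0.2997  0.2277] yaw -92.62 x [ 0.001 -0.001 -1.   ] F [ 0.69 -0.33 -0.46] M [ 0.036 -0.015  0.003] w 0.0462 q6 [-0.92  0.36  1.82  0.    0.96  0.7 ]
[[77.6, -217.4, -97.1], 'yaw now', np.float64(-92.62), 'turn', np.float64(0.4)]
```

>>> move_arm --pt "0 8 -36 -16 0.4" --pt "0 20 -72 -32 0.4" --pt "0 32 -108 -48 0.4" --pt "0 46 -144 -64 0.4" --pt "0 60 -180 -80 0.4" --pt "0 70 -217 -97 0.4" --pt "0 77 -217 -97 0.4" --pt "0 77 -217 -97 0.4"

```text
time: 2.53
position: [0.4751, -0.0864, 0.1494]
tool_rot: [-0.706, 0.016, 0.708, 0.017]
ft_force: [0.2, -0.6, 0.8]
grip_width: 0.0434
```

Run:
```python
from rig import robot
from h import *
st(robot); plan(robot,.476,-.087,.15,87)
t=robot.camera("top"); s=robot.camera("side")
cv2.imwrite("pics/a1.png",np.hstack([cv2.resize(t["image"][180:330,300:460],None,fx=2.5,fy=2.5),cv2.resize(s["image"][130:280,270:430],None,fx=2.5,fy=2.5)])[:,:,::-1])
```

```text
t 2.53 pos [ 0.4751 -0.0864  0.1494] yaw -92.68 x [-0.002  0.001 -1.   ] F [ 0.21 -0.6   0.79] M [-0.039 -0.044 -0.036] w 0.0434 q6 [-0.41  0.5   1.88 -0.    0.77  1.21]
[[-0.6, 0.5, -1.0], 'yaw now', np.float64(-92.68), 'turn', np.float64(0.3)]
```

View pics/a1.png

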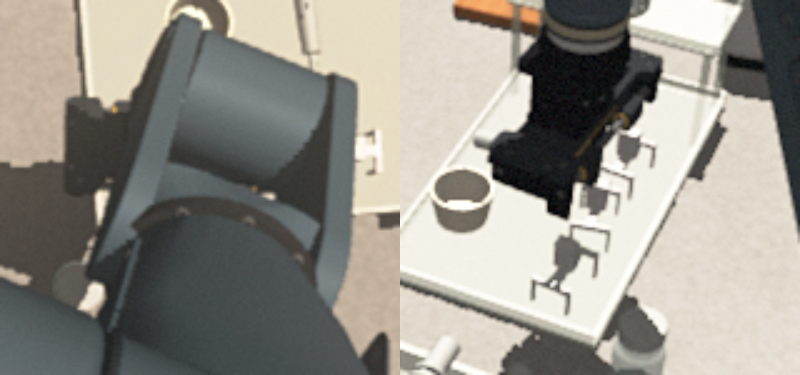

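>>> move_arm --pt "0 35 0 -1 0" --pt "0 65 0 -1 0" --pt "0 83 0 -1 0" --pt "0 83 0 -1 0" --pt "1 83 0 -1 0" --pt "1 83 0 -1 0" --pt "1 83 0 -1 0" --pt "1 83 0 -1 0" --newtons 12

```text
time: 3.3
position: [0.477, -0.0896, 0.069]
tool_rot: [0.708, -0.019, -0.706, -0.018]
ft_force: [0.3, -0.1, 0.4]
grip_width: 0.0247
```

Run:
```python
from rig import robot
from h import *
st(robot)
```

```text
t 3.3 pos [ 0.477  -0.0896  0.069 ] yaw -93.02 x [ 0.003 -0.001 -1.   ] F [ 0.27 -0.05  0.44] M [0.024 0.066 0.011] w 0.0247 q6 [-0.42  0.65  1.92  0.    0.56  1.21]
```

>>> move_arm --pt "1 0 0 0 0" --pt "1 0 0 0 0" --pt "1 0 0 0 0" --pt "1 0 0 0 0"

```text
time: 3.63
position: [0.4767, -0.0891, 0.0684]
tool_rot: [0.707, -0.019, -0.706, -0.018]
ft_force: [0.7, -0.8, 6.6]
grip_width: 0.0141
```

Run:
```python
from rig import robot
from h import *
st(robot)
for i in range(6): robot.camera("side") if i<2 else 0; st(robot)
plan(robot,.4755,-.087,.0664)
```

```text
t 3.63 pos [ 0.4767 -0.0891  0.0684] yaw -92.97 x [ 0.001 -0.001 -1.   ] F [ 0.66 -0.79  6.63] M [-0.053  0.156 -0.044] w 0.0141 q6 [-0.42  0.65  1.92 -0.    0.56  1.21]
t 3.68 pos [ 0.4766 -0.089   0.0684] yaw -92.97 x [ 0.001 -0.001 -1.   ] F [-0.98  0.2   6.78] M [ 0.047  0.182 -0.017] w 0.0136 q6 [-0.42  0.65  1.92 -0.    0.56  1.21]
t 3.73 pos [ 0.4766 -0.089   0.0684] yaw -92.97 x [ 0.001 -0.001 -1.   ] F [-0.25  0.11  7.02] M [ 0.01   0.151 -0.092] w 0.0137 q6 [-0.42  0.65  1.92 -0.    0.56  1.21]
t 3.73 pos [ 0.4766 -0.089   0.0684] yaw -92.97 x [ 0.001 -0.001 -1.   ] F [-0.25  0.11  7.02] M [ 0.01   0.151 -0.092] w 0.0137 q6 [-0.42  0.65  1.92 -0.    0.56  1.21]
t 3.73 pos [ 0.4766 -0.089   0.0684] yaw -92.97 x [ 0.001 -0.001 -1.   ] F [-0.25  0.11  7.02] M [ 0.01   0.151 -0.092] w 0.0137 q6 [-0.42  0.65  1.92 -0.    0.56  1.21]
t 3.73 pos [ 0.4766 -0.089   0.0684] yaw -92.97 x [ 0.001 -0.001 -1.   ] F [-0.25  0.11  7.02] M [ 0.01   0.151 -0.092] w 0.0137 q6 [-0.42  0.65  1.92 -0.    0.56  1.21]
t 3.73 pos [ 0.4766 -0.089   0.0684] yaw -92.97 x [ 0.001 -0.001 -1.   ] F [-0.25  0.11  7.02] M [ 0.01   0.151 -0.092] w 0.0137 q6 [-0.42  0.65  1.92 -0.    0.56  1.21]
[[2.0, -2.0, 1.2], 'yaw now', np.float64(-92.97)]
```

Run:
```python
from rig import robot
from h import *
plan(robot,.448,.163,.160,-87.8)
```

```text
[[-91.8, -250.1, 41.5], 'yaw now', np.float64(-92.97), 'turn', np.float64(-5.2)]
```

>>> move_arm --pt "1 -15 0 0 0" --pt "1 -50 0 0 0" --pt "1 -90 -15 3 -2" --pt "1 -92 -50 10 -5.2" --pt "1 -92 -90 16 -5.2" --pt "1 -92 -130 23 -5.2" --pt "1 -92 -170 30 -5.2" --pt "1 -92 -210 36 -5.2"

```text
time: 4.4
position: [0.45, 0.1244, 0.1596]
tool_rot: [-0.707, -0.014, 0.707, -0.014]
ft_force: [1.3, -0.6, -0.9]
grip_width: 0.0138
```

Run:
```python
from rig import robot
from h import *
st(robot)
plan(robot,.448,.163,.140,-87.8)
s=robot.camera("side")
cv2.imwrite("pics/a2.png",cv2.resize(s["image"][200:340,220:420],None,fx=3.5,fy=3.5)[:,:,::-1])
```

```text
t 4.4 pos [0.45   0.1244 0.1596] yaw -87.81 x [-0.001 -0.    -1.   ] F [ 1.25 -0.64 -0.91] M [ 0.047 -0.005 -0.012] w 0.0138 q6 [ 0.03  0.46  1.91 -0.    0.77  1.56]
[[19.6, -38.6, 0.5], 'yaw now', np.float64(-87.81), 'turn', np.float64(-0.0)]
```

View pics/a2.png

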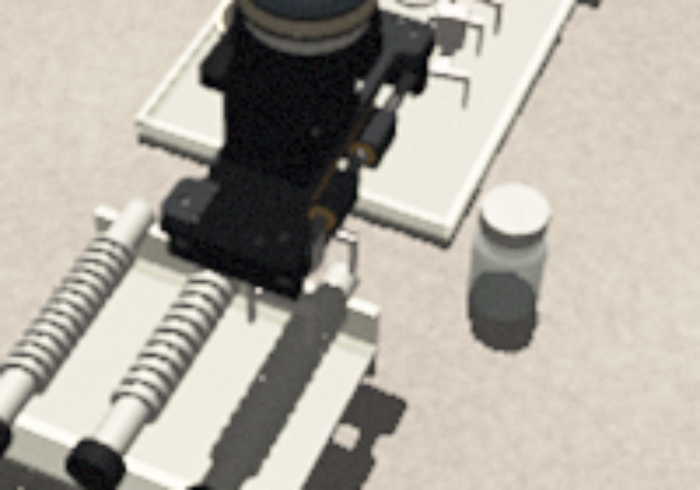

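>>> move_arm --pt "1 0 -20 0 0" --pt "1 10 -38.6 0.5 0" --pt "1 20 -38.6 0.5 0" --pt "1 30 -38.6 0.5 0" --pt "1 40 -38.6 0.5 0" --pt "1 46 -38.6 0.5 0" --pt "1 48 -38.6 0.5 0" --pt "1 48 -38.6 0.5 0"

```text
time: 5.12
position: [0.4488, 0.161, 0.1111]
tool_rot: [-0.706, -0.014, 0.707, -0.014]
ft_force: [-0.2, 0.5, -2.1]
grip_width: 0.0143
```

Run:
```python
from rig import robot
from h import *
st(robot)
s=robot.camera("side"); t=robot.camera("top")
cv2.imwrite("pics/a3.png",np.hstack([cv2.resize(s["image"][220:340,220:380],None,fx=2.5,fy=2.5),cv2.resize(t["image"][180:300,200:360],None,fx=2.5,fy=2.5)])[:,:,::-1])
```

```text
t 5.12 pos [0.4488 0.161  0.1111] yaw -87.79 x [-0.001 -0.    -1.   ] F [-0.24  0.53 -2.11] M [0.008 0.021 0.014] w 0.0143 q6 [ 0.11  0.56  1.92 -0.    0.66  1.64]
```

View pics/a3.png

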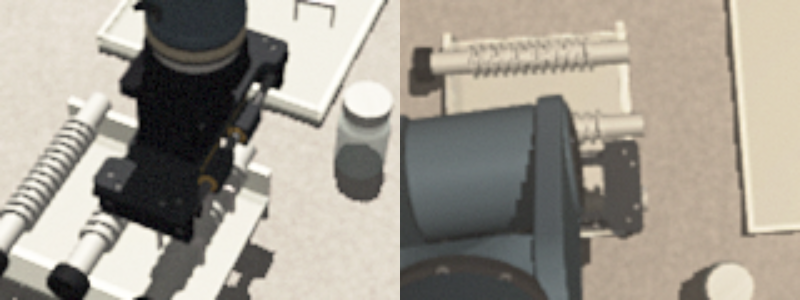

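>>> move_arm --pt "1 1 0 0 0" --pt "1 2 0 0 0" --pt "1 2 0 0 0"

```text
time: 5.47
position: [0.4493, 0.1612, 0.1098]
tool_rot: [0.707, 0.014, -0.707, 0.014]
ft_force: [-0.4, 0.4, -2.1]
grip_width: 0.0138
```

>>> move_arm --pt "1 1 0 0 0" --pt "1 1 0 0 0"

```text
time: 5.63
position: [0.4492, 0.1613, 0.1086]
tool_rot: [0.707, 0.014, -0.707, 0.014]
ft_force: [0.4, -0.0, -2.1]
grip_width: 0.0143
```

>>> move_arm --pt "1 1 0 0 0" --pt "1 1 0 0 0"

```text
time: 5.8
position: [0.4493, 0.1613, 0.1076]
tool_rot: [0.707, 0.014, -0.707, 0.014]
ft_force: [0.8, -0.0, -0.0]
grip_width: 0.0139
```

>>> move_arm --pt "0.6 0 0 0 0" --pt "0.6 0 0 0 0" --pt "0.6 0 0 0 0" --pt "0.6 0 0 0 0" --newtons 5

```text
time: 6.13
position: [0.4492, 0.1613, 0.1076]
tool_rot: [0.707, 0.014, -0.707, 0.014]
ft_force: [0.2, 1.1, -0.1]
grip_width: 0.0173
```

Run:
```python
from rig import robot
from h import *
st(robot)
s=robot.camera("side"); np.save("s1a.npy",s["image"])
st(robot)
```

```text
t 6.13 pos [0.4492 0.1613 0.1076] yaw -87.78 x [ 0.  0. -1.] F [ 0.24  1.15 -0.09] M [ 0.03  -0.013  0.025] w 0.0173 q6 [0.11 0.57 1.92 0.   0.65 1.64]
t 6.18 pos [0.4492 0.1613 0.1076] yaw -87.78 x [ 0.  0. -1.] F [0.38 0.19 0.15] M [ 0.011  0.025 -0.   ] w 0.0174 q6 [ 0.11  0.57  1.92 -0.    0.65  1.64]
```

>>> move_arm --pt "0.6 0 -1.5 0 0" --pt "0.6 0 -3 0 0" --pt "0.6 0 -4.5 0 0" --pt "0.6 0 -6 0 0" --pt "0.6 0 -7.5 0 0" --pt "0.6 0 -9 0 0" --pt "0.6 0 -10 0 0" --pt "0.6 0 -10 0 0"

```text
time: 6.85
position: [0.4491, 0.1699, 0.1081]
tool_rot: [0.707, 0.014, -0.707, 0.016]
ft_force: [-1.1, -9.3, 5.9]
grip_width: 0.0175
```

Run:
```python
from rig import robot
from h import *
st(robot)
s=robot.camera("side"); np.save("s1b.npy",s["image"])
st(robot)
a=np.load("s1a.npy");b=s["image"]
f=lambda i:cv2.resize(i[245:345,250:350],None,fx=4,fy=4,interpolation=3)
cv2.imwrite("pics/a4.png",np.hstack([f(a),f(b)])[:,:,::-1])
```

```text
t 6.85 pos [0.4491 0.1699 0.1081] yaw -87.63 x [ 0.001 -0.003 -1.   ] F [-1.12 -9.33  5.91] M [-1.715  0.061  0.023] w 0.0175 q6 [ 0.13  0.57  1.91 -0.01  0.66  1.66]
t 6.9 pos [0.4491 0.1698 0.1081] yaw -87.64 x [ 0.    -0.003 -1.   ] F [ 0.69 -8.86  7.09] M [-1.622  0.047  0.004] w 0.0177 q6 [ 0.13  0.57  1.91 -0.    0.66  1.66]
```

View pics/a4.png

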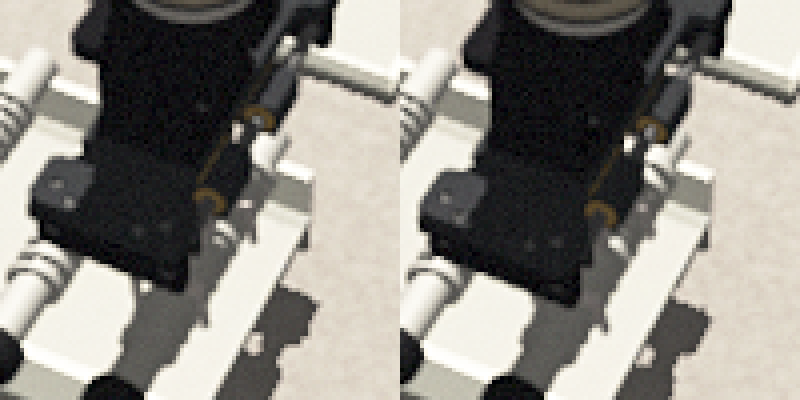

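>>> move_arm --pt "0.6 0 2 0 0" --pt "0.6 0 3 0 0" --pt "0.6 0 3 0 0"

```text
time: 7.15
position: [0.4488, 0.1684, 0.1075]
tool_rot: [-0.707, -0.014, 0.707, -0.013]
ft_force: [-0.6, -0.1, 0.6]
grip_width: 0.0172
```

>>> move_arm --pt "0.6 0 1 0 0" --pt "0.6 0 1 0 0" --pt "0.6 0 1 0 0"

```text
time: 7.4
position: [0.4488, 0.1674, 0.1074]
tool_rot: [-0.707, -0.014, 0.707, -0.014]
ft_force: [0.3, -1.1, 0.7]
grip_width: 0.0171
```

>>> move_arm --pt "0.6 0 1 0 0" --pt "0.6 0 1 0 0"

```text
time: 7.57
position: [0.4489, 0.1663, 0.1075]
tool_rot: [-0.707, -0.014, 0.707, -0.014]
ft_force: [-0.6, -0.3, -0.3]
grip_width: 0.0176
```

>>> move_arm --pt "0.6 0 1 0 0" --pt "0.6 0 1 0 0"

```text
time: 7.73
position: [0.449, 0.1654, 0.1076]
tool_rot: [0.707, 0.014, -0.707, 0.013]
ft_force: [-0.5, 1.6, 0.4]
grip_width: 0.0175
```

>>> move_arm --pt "0.6 0 1 0 0" --pt "0.6 0 1 0 0"

```text
time: 7.9
position: [0.4491, 0.1642, 0.1076]
tool_rot: [0.707, 0.014, -0.707, 0.014]
ft_force: [-0.2, 0.7, 0.1]
grip_width: 0.0174
```

>>> move_arm --pt "0.6 0 1 0 0" --pt "0.6 0 2 0 0" --pt "0.6 0 2 0 0"

```text
time: 8.15
position: [0.4491, 0.1621, 0.1076]
tool_rot: [-0.707, -0.014, 0.707, -0.014]
ft_force: [0.2, 1.1, 0.2]
grip_width: 0.0177
```

>>> move_arm --pt "0.6 0 1 0 0" --pt "0.6 0 2 0 0" --pt "0.6 0 2 0 0"

```text
time: 8.4
position: [0.4492, 0.16, 0.1075]
tool_rot: [-0.707, -0.014, 0.707, -0.014]
ft_force: [-0.6, 0.3, 0.1]
grip_width: 0.0174
```

>>> move_arm --pt "0.6 0 1 0 0" --pt "0.6 0 2 0 0" --pt "0.6 0 2 0 0"

```text
time: 8.65
position: [0.4491, 0.158, 0.1075]
tool_rot: [-0.707, -0.014, 0.707, -0.014]
ft_force: [-0.2, 0.4, -0.2]
grip_width: 0.0174
```

>>> move_arm --pt "0.6 0 1 0 0" --pt "0.6 0 2 0 0" --pt "0.6 0 2 0 0"

```text
time: 8.9
position: [0.4494, 0.1562, 0.1076]
tool_rot: [0.707, 0.014, -0.707, 0.013]
ft_force: [0.7, 0.6, -0.8]
grip_width: 0.0171
```

>>> move_arm --pt "0.6 0 1 0 0" --pt "0.6 0 2 0 0" --pt "0.6 0 3 0 0"

```text
time: 9.15
position: [0.4498, 0.1542, 0.1079]
tool_rot: [0.707, 0.014, -0.707, 0.012]
ft_force: [-0.0, 8.6, 4.3]
grip_width: 0.0174
```

>>> move_arm --pt "0.6 0 1 0 0" --pt "0.6 0 2 0 0" --pt "0.6 0 3 0 0"

```text
time: 9.4
position: [0.45, 0.152, 0.1083]
tool_rot: [0.708, 0.014, -0.706, 0.012]
ft_force: [-0.9, 9.9, 5.7]
grip_width: 0.0207
```

>>> move_arm --pt "0.6 0 -2 0 0" --pt "0.6 0 -4 0 0" --pt "0.6 0 -5 0 0" --pt "0.6 0 -5 0 0"

```text
time: 9.73
position: [0.4492, 0.1551, 0.1075]
tool_rot: [-0.707, -0.014, 0.707, -0.014]
ft_force: [-0.1, 0.9, 0.6]
grip_width: 0.0177
```

>>> move_arm --pt "0.6 0 -1 0 0" --pt "0.6 0 -2 0 0" --pt "0.6 0 -3 0 0"

```text
time: 9.98
position: [0.4491, 0.1581, 0.1074]
tool_rot: [-0.707, -0.014, 0.707, -0.014]
ft_force: [0.2, -0.1, 0.7]
grip_width: 0.0172
```

>>> move_arm --pt "0.6 0 -1 0 0" --pt "0.6 0 -2 0 0" --pt "0.6 0 -2 0 0"

```text
time: 10.23
position: [0.4492, 0.1603, 0.1076]
tool_rot: [0.707, 0.014, -0.707, 0.014]
ft_force: [0.5, -0.3, 1.2]
grip_width: 0.0177
```

>>> move_arm --pt "0.6 0 -1 0 0" --pt "0.6 0 -2 0 0" --pt "0.6 0 -2 0 0"

```text
time: 10.48
position: [0.449, 0.1624, 0.1075]
tool_rot: [-0.707, -0.014, 0.707, -0.014]
ft_force: [-0.7, 0.3, 0.1]
grip_width: 0.0176
```

>>> move_arm --pt "0.6 0 -1 0 0" --pt "0.6 0 -2 0 0" --pt "0.6 0 -2 0 0"

```text
time: 10.73
position: [0.449, 0.1645, 0.1076]
tool_rot: [-0.707, -0.014, 0.707, -0.014]
ft_force: [0.7, -0.2, -0.4]
grip_width: 0.0169
```

>>> move_arm --pt "0.3 0 3 0 0" --pt "0 -10 3 0 0" --pt "0 -45 3 0 0" --pt "0 -85 3 0 0" --pt "0 -125 3 0 0" --pt "0 -150 3 0 0"

```text
time: 11.23
position: [0.4502, 0.1614, 0.2611]
tool_rot: [0.709, 0.014, -0.705, 0.013]
ft_force: [0.6, -1.0, -0.6]
grip_width: 0.0425
```

Run:
```python
from rig import robot
from h import *
import pickle
st(robot)
s=robot.camera("side"); t=robot.camera("top")
pickle.dump((s,t),open("st1.pkl","wb"))
f=lambda i,k:cv2.resize(i,None,fx=k,fy=k,interpolation=3)
cv2.imwrite("pics/a5.png",np.hstack([f(s["image"][240:360,200:340],5)])[:,:,::-1])
```

```text
t 11.23 pos [0.4502 0.1614 0.2611] yaw -87.78 x [ 0.005  0.001 -1.   ] F [ 0.57 -0.99 -0.6 ] M [0.056 0.011 0.012] w 0.0425 q6 [0.11 0.31 1.78 0.   1.05 1.64]
```

View pics/a5.png

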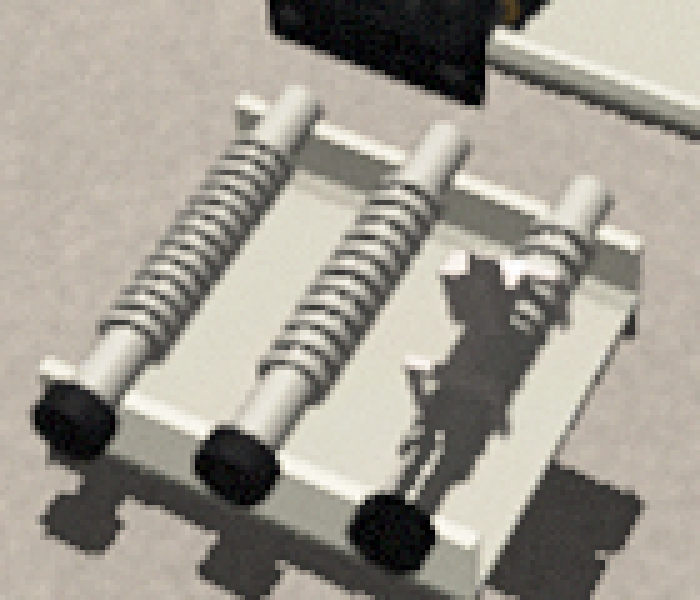

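Run:
```python
from h import *
import pickle
s,t=pickle.load(open("st1.pkl","rb"))
def draw(c,mid,yaw,x0,y0,k,im,col):
    Rz=R.from_euler('z',yaw,degrees=True).as_matrix()
    segs=[]
    def box(a,b):
        P=[(x,y,z) for x in(a[0],b[0]) for y in (a[1],b[1]) for z in (a[2],b[2])]
        for i in range(8):
            for j in range(i):
                if bin(i^j).count('1')==1: segs.append((P[i],P[j]))
    box((-11,-7,0),(11,7,32)); box((-20.5,-32,-32),(20.5,-29,-3)); box((-20.5,29,-32),(20.5,32,-3))
    for a,b in segs:
        q=(proj(c,np.array([a,b])/1000@Rz.T+mid)-[x0,y0]+.5)*k
        cv2.line(im,tuple(int(v) for v in q[0]),tuple(int(v) for v in q[1]),col,1)
f=lambda i,k:np.ascontiguousarray(cv2.resize(i,None,fx=k,fy=k,interpolation=3)[:,:,::-1])
k=6
im=f(s["image"][250:350,260:330],k); draw(s,[.4475,.162,.0765],2.2,260,250,k,im,(0,0,255))
im2=np.clip(f(s["image"][250:350,260:330],k).astype(float)*1.7,0,255).astype(np.uint8)
cv2.imwrite("pics/a6.png",np.hstack([im2[:,:400],im[:,:400]]))
cv2.imwrite("pics/a7.png",f(t["image"][180:300,200:340],5))
```

```text
(no output)
```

View pics/a6.png

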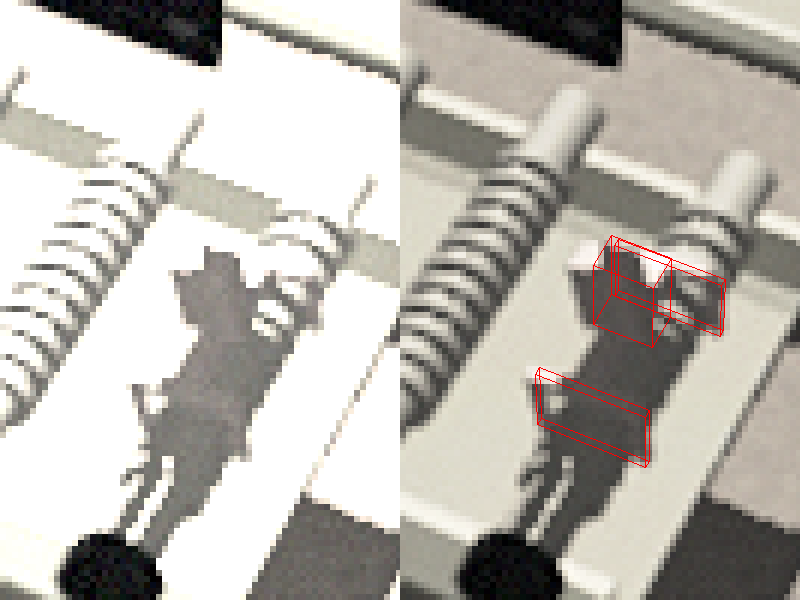

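View pics/a7.png

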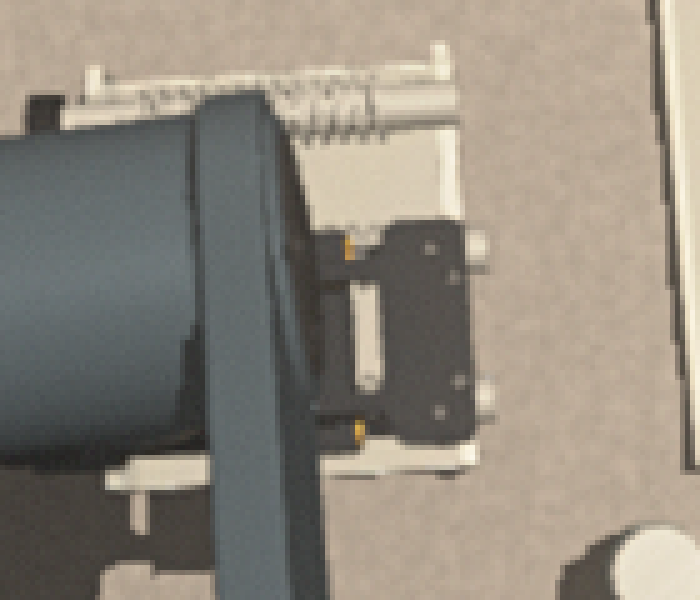

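```bash
cat >> h.py <<'E'
def leafdraw(c,mid,yaw,roll,pitch,x0,y0,k,im,col):
    Rz=R.from_euler('ZYX',[yaw,roll,pitch],degrees=True).as_matrix()
    segs=[]
    def box(a,b):
        P=[(x,y,z) for x in(a[0],b[0]) for y in (a[1],b[1]) for z in (a[2],b[2])]
        for i in range(8):
            for j in range(i):
                if bin(i^j).count('1')==1: segs.append((P[i],P[j]))
    box((-11,-7,0),(11,7,32)); box((-20.5,-32,-32),(20.5,-29,-3)); box((-20.5,29,-32),(20.5,32,-3))
    for a,b in segs:
        q=(proj(c,np.array([a,b])/1000@Rz.T+mid)-[x0,y0]+.5)*k
        cv2.line(im,tuple(int(v) for v in q[0]),tuple(int(v) for v in q[1]),col,1)
E
python3 - <<'E'
from h import *
import pickle
s,t=pickle.load(open("st1.pkl","rb"))
f=lambda i,k:np.ascontiguousarray(cv2.resize(i,None,fx=k,fy=k,interpolation=3)[:,:,::-1])
k=8;o=[]
for mid,roll,p in(([.4480,.162,.0725],8,0),([.4485,.162,.0765],8,0)):
    im=f(s["image"][270:340,275:325],k); leafdraw(s,mid,2.2,roll,p,275,270,k,im,(0,0,255)); o.append(im)
cv2.imwrite("pics/a8.png",np.hstack(o))
E
```

```text
(no output)
```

View pics/a8.png

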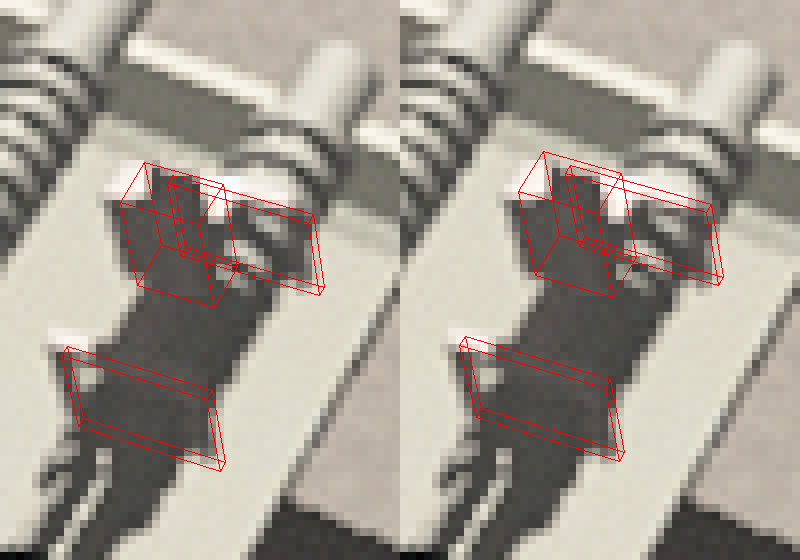

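>>> move_arm --pt "0.3 40 0 0 0" --pt "0.3 80 -1 1 0" --pt "0.3 120 -1 1 0" --pt "0.4 145 -1 1 0" --pt "0.6 153 -1 1 0" --pt "1 153 -1 1 0" --pt "1 153 -1 1 0" --pt "1 153 -1 1 0" --newtons 8

```text
time: 12.0
position: [0.4483, 0.1623, 0.1047]
tool_rot: [0.707, 0.014, -0.707, 0.014]
ft_force: [-0.3, -0.2, -1.3]
grip_width: 0.0136
```

Run:
```python
from rig import robot
from h import *
st(robot)
```

```text
t 12.0 pos [0.4483 0.1623 0.1047] yaw -87.79 x [ 0.  0. -1.] F [-0.26 -0.19 -1.35] M [0.073 0.057 0.045] w 0.0136 q6 [0.11 0.58 1.92 0.   0.64 1.64]
```

>>> move_arm --pt "1 1 0 0 0" --pt "1 1.5 0 0 0" --pt "1 1.5 0 0 0"

```text
time: 12.25
position: [0.4484, 0.1623, 0.1035]
tool_rot: [0.707, 0.014, -0.707, 0.014]
ft_force: [-0.3, -0.2, -1.3]
grip_width: 0.014
```

>>> move_arm --pt "1 0 -1 0 0" --pt "1 0 -2 0 0"

```text
time: 12.42
position: [0.4483, 0.1642, 0.1034]
tool_rot: [0.707, 0.014, -0.707, 0.014]
ft_force: [1.1, -1.2, -0.3]
grip_width: 0.0142
```

>>> move_arm --pt "1 0 -1 0 0" --pt "1 0 -2 0 0"

```text
time: 12.58
position: [0.4484, 0.1662, 0.1033]
tool_rot: [0.707, 0.014, -0.707, 0.014]
ft_force: [0.4, -2.0, 1.4]
grip_width: 0.0141
```

>>> move_arm --pt "1 0 -1 0 0" --pt "1 0 -2 0 0"

```text
time: 12.75
position: [0.4484, 0.1682, 0.1033]
tool_rot: [0.707, 0.014, -0.707, 0.014]
ft_force: [0.8, -1.6, 1.5]
grip_width: 0.0138
```

>>> move_arm --pt "1 0 -1 0 0" --pt "1 0 -2 0 0"

```text
time: 12.92
position: [0.4483, 0.1702, 0.1032]
tool_rot: [0.707, 0.014, -0.707, 0.014]
ft_force: [0.6, -2.4, 1.7]
grip_width: 0.014
```

>>> move_arm --pt "1 0 -1 0 0" --pt "1 0 -2 0 0"

```text
time: 13.08
position: [0.448, 0.1723, 0.1032]
tool_rot: [0.707, 0.014, -0.707, 0.014]
ft_force: [1.4, -1.8, 1.3]
grip_width: 0.0141
```

>>> move_arm --pt "1 0 -1 0 0" --pt "1 0 -2 0 0"

```text
time: 13.25
position: [0.4477, 0.1743, 0.103]
tool_rot: [0.707, 0.014, -0.707, 0.014]
ft_force: [1.1, -3.1, 2.3]
grip_width: 0.0139
```

>>> move_arm --pt "1 0 -1 0 0" --pt "1 0 -2 0 0"

```text
time: 13.42
position: [0.4477, 0.1761, 0.1031]
tool_rot: [0.707, 0.014, -0.707, 0.014]
ft_force: [1.9, -3.5, 3.1]
grip_width: 0.0137
```

>>> move_arm --pt "1 2 0 0 0" --pt "1 2 0 0 0"

```text
time: 13.58
position: [0.4482, 0.177, 0.1017]
tool_rot: [0.708, 0.014, -0.706, 0.013]
ft_force: [0.1, 0.0, 8.5]
grip_width: 0.0144
```

Run:
```python
from rig import robot
from h import *
st(robot)
plan(robot,.477,-.088,.160,-93)
```

```text
t 13.58 pos [0.4482 0.177  0.1017] yaw -87.82 x [ 0.002  0.001 -1.   ] F [0.15 0.03 8.53] M [-0.012 -0.109 -0.04 ] w 0.0144 q6 [0.14 0.59 1.91 0.   0.64 1.67]
[[-58.6, 265.8, -18.8], 'yaw now', np.float64(-87.82), 'turn', np.float64(5.2)]
```

>>> move_arm --pt "1 -25 0 0 0" --pt "1 -58 8 0 0" --pt "1 -58 48 -3 1" --pt "1 -58 88 -6 5.2" --pt "1 -58 128 -9 5.2" --pt "1 -58 168 -12 5.2" --pt "1 -58 208 -15 5.2" --pt "1 -58 248 -18 5.2" --newtons 12

```text
time: 14.25
position: [0.474, -0.0716, 0.1585]
tool_rot: [-0.706, 0.018, 0.708, 0.019]
ft_force: [1.8, -0.0, -1.5]
grip_width: 0.0138
```

Run:
```python
from rig import robot
from h import *
st(robot)
plan(robot,.477,-.088,.068,-93)
```

```text
t 14.25 pos [ 0.474  -0.0716  0.1585] yaw -93.01 x [-0.002  0.002 -1.   ] F [ 1.82 -0.04 -1.5 ] M [0.054 0.02  0.046] w 0.0138 q6 [-0.38  0.48  1.88  0.    0.79  1.24]
[[90.4, 16.4, -4.0], 'yaw now', np.float64(-93.01), 'turn', np.float64(-0.0)]
```

>>> move_arm --pt "1 20 16 -4 0" --pt "1 50 16 -4 0" --pt "1 75 16 -4 0" --pt "1 86 16 -4 0" --pt "1 89 16 -4 0" --pt "0.5 90 16 -4 0" --pt "0.3 90 16 -4 0" --pt "0.1 90 16 -4 0"

```text
time: 14.92
position: [0.4785, -0.0867, 0.0693]
tool_rot: [0.707, -0.018, -0.707, -0.018]
ft_force: [-0.4, -0.9, -0.1]
grip_width: 0.0266
```

>>> move_arm --pt "0 0 0 0 0" --pt "0 -10 0 0 0" --pt "0 -40 0 0 0" --pt "0 -60 0 0 0"

```text
time: 15.25
position: [0.4784, -0.0869, 0.1309]
tool_rot: [0.707, -0.018, -0.707, -0.018]
ft_force: [0.2, -0.8, 0.4]
grip_width: 0.043
```

Run:
```python
from rig import robot
from h import *
import pickle
st(robot)
s=robot.camera("side")
pickle.dump(s,open("st2.pkl","wb"))
plan(robot,.4845,-.178,.13,-76.2)
s0,t0=pickle.load(open("st0.pkl","rb"))
f=lambda i,k:np.ascontiguousarray(cv2.resize(i,None,fx=k,fy=k,interpolation=3)[:,:,::-1])
k=4;im=f(s0["image"][160:270,300:400],k)
for m,y in(([.476,-.088,.037],-2.6),([.4845,-.178,.037],13.8),([.487,-.272,.037],1)): leafdraw(s0,m,y,0,0,300,160,k,im,(0,0,255))
cv2.imwrite("pics/b1.png",np.hstack([im,f(s["image"][160:270,300:400],k)]))
im=f(t0["image"][215:275,330:470],5)
for m,y in(([.476,-.088,.037],-2.6),([.4845,-.178,.037],13.8),([.487,-.272,.037],1)): leafdraw(t0,m,y,0,0,330,215,5,im,(0,0,255))
cv2.imwrite("pics/b2.png",im)
```

```text
t 15.25 pos [ 0.4784 -0.0869  0.1309] yaw -92.98 x [ 0.  0. -1.] F [ 0.24 -0.8   0.43] M [ 0.041 -0.023 -0.011] w 0.043 q6 [-0.41  0.53  1.88  0.    0.72  1.21]
[[4.4, 89.9, -8.5], 'yaw now', np.float64(-92.96), 'turn', np.float64(-16.8)]
```

View pics/b1.png

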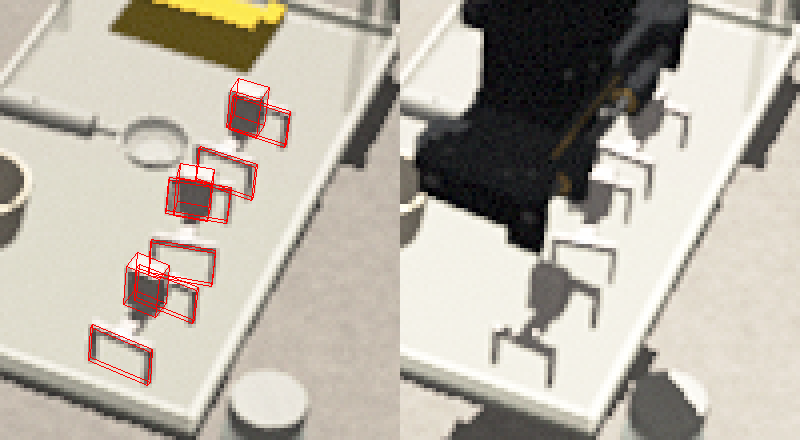

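View pics/b2.png

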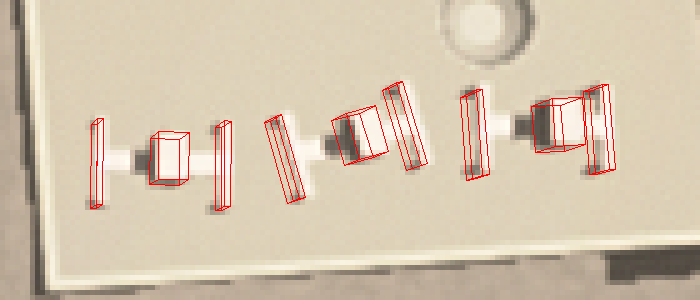

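>>> move_arm --pt "0 0 30 -3 -6" --pt "0 0 65 -6 -12" --pt "0 0 91 -8.5 -16.8" --pt "0 30 91 -8.5 -16.8" --pt "0.2 58 91 -8.5 -16.8" --pt "0.5 63 91 -8.5 -16.8" --pt "1 63 91 -8.5 -16.8" --pt "1 63 91 -8.5 -16.8"

```text
time: 15.97
position: [0.4822, -0.1782, 0.0667]
tool_rot: [0.702, 0.085, -0.702, 0.085]
ft_force: [-0.2, 0.3, -0.4]
grip_width: 0.0244
```

>>> move_arm --pt "1 0 0 0 0" --pt "1 0 0 0 0" --pt "1 0 0 0 0"

```text
time: 16.22
position: [0.4832, -0.1788, 0.0675]
tool_rot: [0.703, 0.084, -0.701, 0.086]
ft_force: [0.7, -0.4, 2.7]
grip_width: 0.0138
```

Run:
```python
from rig import robot
from h import *
st(robot)
plan(robot,.4485,.161,.160,-87.8)
```

```text
t 16.22 pos [ 0.4832 -0.1788  0.0675] yaw -76.15 x [ 0.003 -0.002 -1.   ] F [ 0.67 -0.4   2.69] M [-0.04  -0.054  0.003] w 0.0138 q6 [-0.57  0.68  1.85  0.    0.62  0.76]
[[-93.3, -338.0, -47.9], 'yaw now', np.float64(-76.15), 'turn', np.float64(11.6)]
```

>>> move_arm --pt "1 -20 0 0 0" --pt "1 -60 0 0 0" --pt "1 -95 -10 0 0" --pt "1 -95 -50 -7 3" --pt "1 -95 -90 -13 10" --pt "1 -95 -130 -19 11.6" --pt "1 -95 -170 -24 11.6" --pt "1 -95 -210 -30 11.6"

```text
time: 16.88
position: [0.46, 0.0346, 0.1618]
tool_rot: [0.707, 0.013, -0.707, 0.013]
ft_force: [0.6, -0.5, -1.5]
grip_width: 0.0141
```

Run:
```python
from rig import robot
from h import *
st(robot)
plan(robot,.4470,.161,.1115,-87.8)
```

```text
t 16.88 pos [0.46   0.0346 0.1618] yaw -87.82 x [ 0.  0. -1.] F [ 0.65 -0.53 -1.51] M [0.069 0.006 0.031] w 0.0141 q6 [-0.17  0.45  1.92  0.    0.77  1.36]
[[50.3, -126.8, 8.2], 'yaw now', np.float64(-87.82), 'turn', np.float64(-0.0)]
```

>>> move_arm --pt "1 0 -40 3 0" --pt "1 0 -80 5 0" --pt "1 5 -115 8 0" --pt "1 20 -126.8 8.2 0" --pt "1 35 -126.8 8.2 0" --pt "1 45 -126.8 8.2 0" --pt "1 49 -126.8 8.2 0" --pt "1 50 -126.8 8.2 0"

```text
time: 17.55
position: [0.4473, 0.1592, 0.1107]
tool_rot: [-0.706, -0.014, 0.707, -0.014]
ft_force: [0.4, 0.5, -1.2]
grip_width: 0.0135
```

>>> move_arm --pt "1 1 0 0 0" --pt "1 2 0 0 0" --pt "1 2 0 0 0"

```text
time: 17.8
position: [0.4478, 0.1588, 0.1095]
tool_rot: [-0.707, -0.013, 0.707, -0.013]
ft_force: [-0.8, -0.6, -2.2]
grip_width: 0.0139
```

>>> move_arm --pt "1 1 0 0 0" --pt "1 1 0 0 0"

```text
time: 17.97
position: [0.4478, 0.1588, 0.1083]
tool_rot: [-0.707, -0.014, 0.707, -0.014]
ft_force: [-1.5, -0.2, -0.7]
grip_width: 0.0139
```

>>> move_arm --pt "1 1 0 0 0" --pt "1 1 0 0 0"

```text
time: 18.13
position: [0.4478, 0.159, 0.1071]
tool_rot: [-0.707, -0.014, 0.707, -0.014]
ft_force: [-2.0, -1.0, -0.5]
grip_width: 0.0137
```

>>> move_arm --pt "1 1 0 1 0" --pt "1 1.5 0 1 0" --pt "1 1.5 0 1 0"

```text
time: 18.38
position: [0.4478, 0.159, 0.1066]
tool_rot: [0.708, 0.014, -0.706, 0.014]
ft_force: [-1.3, -1.8, 9.1]
grip_width: 0.014
```

>>> move_arm --pt "1 0 -1 0 0" --pt "1 0 -2 0 0"

```text
time: 18.55
position: [0.4477, 0.1599, 0.1066]
tool_rot: [0.708, 0.014, -0.706, 0.015]
ft_force: [-1.9, -6.9, 7.0]
grip_width: 0.0137
```

>>> move_arm --pt "1 0 -1 0 0" --pt "1 0 -2 0 0"

```text
time: 18.72
position: [0.4476, 0.1617, 0.1065]
tool_rot: [0.708, 0.014, -0.706, 0.015]
ft_force: [-0.9, -7.4, 8.0]
grip_width: 0.0139
```

>>> move_arm --pt "1 0 -1 0 0" --pt "1 0 -2 0 0"

```text
time: 18.88
position: [0.4475, 0.1636, 0.1065]
tool_rot: [0.708, 0.014, -0.706, 0.015]
ft_force: [-1.0, -8.6, 7.7]
grip_width: 0.0144
```

>>> move_arm --pt "1 -0.7 -1 0 0" --pt "1 -0.7 -2 0 0"

```text
time: 19.05
position: [0.4476, 0.1668, 0.1067]
tool_rot: [0.708, 0.014, -0.706, 0.014]
ft_force: [-0.5, -3.0, 2.9]
grip_width: 0.0137
```

>>> move_arm --pt "1 0 -1 0 0" --pt "1 0 -2 0 0"

```text
time: 19.22
position: [0.4475, 0.1688, 0.1067]
tool_rot: [0.708, 0.014, -0.706, 0.014]
ft_force: [0.2, -5.2, 5.8]
grip_width: 0.014
```

>>> move_arm --pt "1 0 -1 0 0" --pt "1 0 -2 0 0"

```text
time: 19.38
position: [0.4472, 0.1707, 0.1066]
tool_rot: [0.708, 0.014, -0.706, 0.014]
ft_force: [0.3, -5.2, 6.3]
grip_width: 0.0138
```

>>> move_arm --pt "1 0 -1 0 0" --pt "1 0 -2 0 0"

```text
time: 19.55
position: [0.447, 0.1728, 0.1065]
tool_rot: [0.707, 0.014, -0.707, 0.014]
ft_force: [1.0, -4.6, 5.9]
grip_width: 0.0139
```

>>> move_arm --pt "1 0 -1 0 0" --pt "1 0 -2 0 0"

```text
time: 19.72
position: [0.4468, 0.1748, 0.1066]
tool_rot: [0.707, 0.014, -0.707, 0.014]
ft_force: [-0.1, -3.7, 5.4]
grip_width: 0.0142
```

>>> move_arm --pt "0.6 0 0 0 0" --pt "0.6 0 0 0 0" --pt "0.6 0 2 0 0" --pt "0.6 0 3 0 0" --newtons 5

```text
time: 20.05
position: [0.4462, 0.1723, 0.106]
tool_rot: [-0.707, -0.014, 0.707, -0.013]
ft_force: [0.7, 1.7, 0.6]
grip_width: 0.0169
```

>>> move_arm --pt "0.6 0 1 0 0" --pt "0.6 0 2 0 0"

```text
time: 20.22
position: [0.4466, 0.1702, 0.1062]
tool_rot: [0.707, 0.014, -0.707, 0.013]
ft_force: [0.2, 1.7, 1.8]
grip_width: 0.0171
```

>>> move_arm --pt "0.6 0 1 0 0" --pt "0.6 0 2 0 0"

```text
time: 20.38
position: [0.4468, 0.1685, 0.1064]
tool_rot: [0.707, 0.014, -0.707, 0.013]
ft_force: [-0.5, 6.6, 2.3]
grip_width: 0.0174
```

>>> move_arm --pt "0.6 0 1 0 0" --pt "0.6 0 2 0 0"

```text
time: 20.55
position: [0.447, 0.1673, 0.1067]
tool_rot: [0.707, 0.014, -0.707, 0.012]
ft_force: [-1.8, 9.2, 6.6]
grip_width: 0.0182
```

>>> move_arm --pt "0.6 0 1 0 0" --pt "0.6 0 2 0 0"

```text
time: 20.72
position: [0.4472, 0.1657, 0.107]
tool_rot: [0.708, 0.014, -0.706, 0.012]
ft_force: [-1.3, 9.5, 6.9]
grip_width: 0.0204
```

>>> move_arm --pt "0.6 0 1 0 0" --pt "0.6 0 2 0 0"

```text
time: 20.88
position: [0.4473, 0.1638, 0.107]
tool_rot: [0.708, 0.014, -0.706, 0.012]
ft_force: [-0.3, 10.1, 7.1]
grip_width: 0.0246
```

>>> move_arm --pt "0.6 0 -3 0 0" --pt "0.6 0 -5 0 0" --pt "0.6 0 -5 0 0" --pt "0.6 0 -5 0 0"

```text
time: 21.22
position: [0.4469, 0.1678, 0.1066]
tool_rot: [0.707, 0.014, -0.707, 0.013]
ft_force: [-1.6, 6.9, 5.0]
grip_width: 0.0181
```

>>> move_arm --pt "0.6 0 -1 0 0" --pt "0.6 0 -2 0 0" --pt "0.6 0 -2 0 0"

```text
time: 21.47
position: [0.4466, 0.1689, 0.1062]
tool_rot: [0.707, 0.014, -0.707, 0.014]
ft_force: [0.0, 2.0, 2.1]
grip_width: 0.0173
```

>>> move_arm --pt "0.6 0 -1 0 0" --pt "0.6 0 -1 0 0"

```text
time: 21.63
position: [0.4462, 0.1697, 0.106]
tool_rot: [-0.707, -0.014, 0.707, -0.014]
ft_force: [0.7, 0.3, 0.1]
grip_width: 0.0174
```

>>> move_arm --pt "0.6 0 -1 0 0" --pt "0.6 0 -1 0 0"

```text
time: 21.8
position: [0.4462, 0.1708, 0.106]
tool_rot: [-0.707, -0.014, 0.707, -0.014]
ft_force: [-0.2, -0.4, 0.0]
grip_width: 0.0174
```

>>> move_arm --pt "0.6 0 -1 0 0" --pt "0.6 0 -1 0 0"

```text
time: 21.97
position: [0.4463, 0.172, 0.1061]
tool_rot: [-0.707, -0.014, 0.707, -0.014]
ft_force: [-0.9, -0.2, 0.9]
grip_width: 0.0171
```

>>> move_arm --pt "0.6 0 -1 0 0" --pt "0.6 0 -1 0 0"

```text
time: 22.13
position: [0.4464, 0.1731, 0.1062]
tool_rot: [-0.707, -0.014, 0.707, -0.014]
ft_force: [0.4, -0.3, -0.2]
grip_width: 0.0173
```

>>> move_arm --pt "0.6 0 -1 0 0" --pt "0.6 0 -1 0 0"

```text
time: 22.3
position: [0.4464, 0.1741, 0.1063]
tool_rot: [0.707, 0.014, -0.707, 0.014]
ft_force: [0.1, -0.8, -0.9]
grip_width: 0.0173
```

>>> move_arm --pt "0.6 0 -1 0 0" --pt "0.6 0 -1 0 0"

```text
time: 22.47
position: [0.4463, 0.1751, 0.1063]
tool_rot: [0.707, 0.014, -0.707, 0.014]
ft_force: [-0.6, -0.7, -0.6]
grip_width: 0.0173
```

>>> move_arm --pt "0.3 0 0 0 0" --pt "0 -35 0 0 0" --pt "0 -75 -15 0 0" --pt "0 -110 -55 0 0" --pt "0 -140 -95 0 0" --pt "0 -150 -135 0 0" --pt "0 -150 -160 0 0"

```text
time: 23.05
position: [0.4412, 0.335, 0.2594]
tool_rot: [0.709, 0.014, -0.705, 0.012]
ft_force: [1.5, 0.5, -0.1]
grip_width: 0.0427
```

Run:
```python
from rig import robot
from h import *
import pickle
st(robot)
s=robot.camera("side"); t=robot.camera("top")
pickle.dump((s,t),open("st3.pkl","wb"))
f=lambda i,k:np.ascontiguousarray(cv2.resize(i,None,fx=k,fy=k,interpolation=3)[:,:,::-1])
k=5
im=f(s["image"][230:350,240:340],k);im2=f(t["image"][230:300,200:310],4)
cv2.imwrite("pics/c1.png",im); cv2.imwrite("pics/c2.png",im2)
```

```text
t 23.05 pos [0.4412 0.335  0.2594] yaw -87.86 x [ 0.005  0.002 -1.   ] F [ 1.54  0.5  -0.1 ] M [ 0.008 -0.033  0.009] w 0.0427 q6 [ 0.45  0.42  1.6  -0.    1.12  1.98]
```

View pics/c1.png

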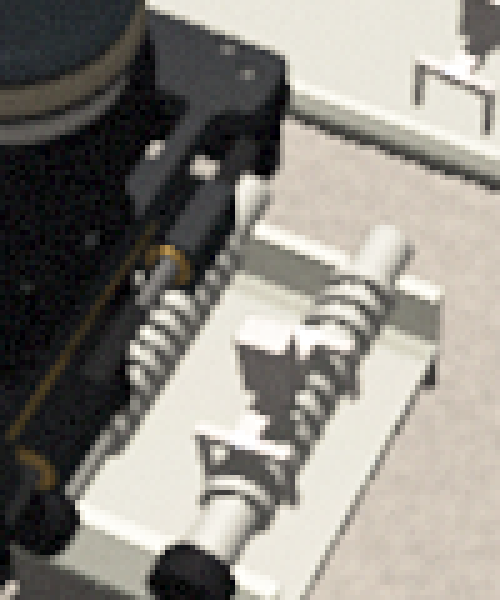

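View pics/c2.png

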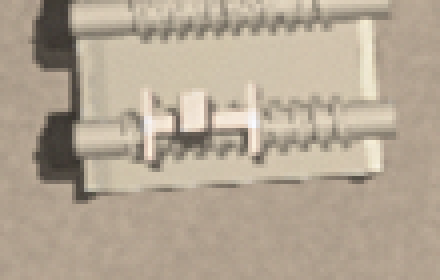

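Now both views show the leaf clearly. Fit the pose.

Run:
```python
from h import *
import pickle
s,t=pickle.load(open("st3.pkl","rb"))
f=lambda i,k:np.ascontiguousarray(cv2.resize(i,None,fx=k,fy=k,interpolation=3)[:,:,::-1])
o=[];p=[]
for mid,yaw,roll in(([.4475,.174,.0765],1.5,6),([.4475,.174,.072],1.5,6)):
    im=f(s["image"][285:340,270:325],7);leafdraw(s,mid,yaw,roll,0,270,285,7,im,(0,0,255));o.append(im)
    im=f(t["image"][245:280,225:280],7);leafdraw(t,mid,yaw,roll,0,225,245,7,im,(0,0,255));p.append(im)
cv2.imwrite("pics/c3.png",np.vstack([np.hstack(o)[:340],np.hstack(p)]))
```

```text
(no output)
```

View pics/c3.png

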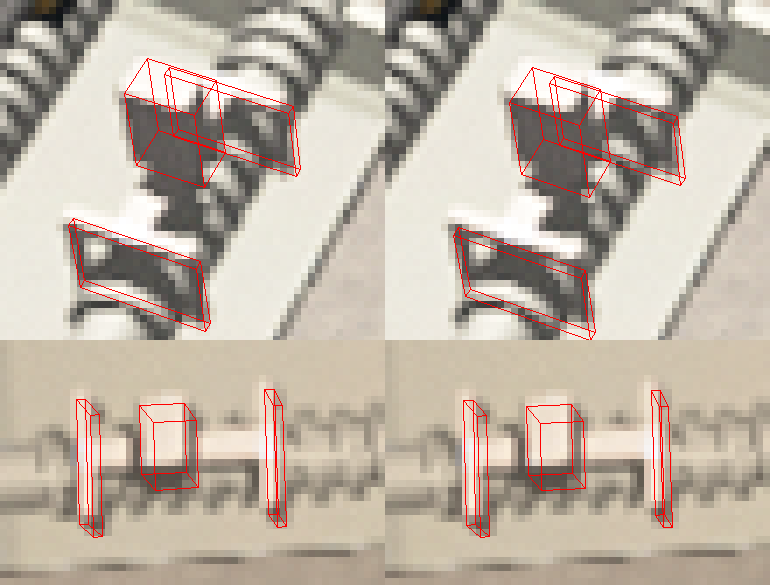

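Run:
```python
from rig import robot
from h import *
import pickle
plan(robot,.4475,.174,.150,-87.8)
s0,t0=pickle.load(open("st0.pkl","rb"))
print(onz(t0,[[482,150],[497,262]],.145), onz(t0,[[332,176],[341,272]],.018), onz(t0,[[540,257]],.145))
```

```text
[[107.5, 165.6, 1.4], 'yaw now', np.float64(-87.45), 'turn', np.float64(0.3)]
[[ 0.67280307 -0.34456724  0.145     ]
 [ 0.42691219 -0.36024328  0.145     ]] [[ 0.65395608 -0.0225284   0.018     ]
 [ 0.41860282 -0.03656308  0.018     ]] [[ 0.43507253 -0.4541204   0.145     ]]
```

>>> move_arm --pt "0 5 40 0 0" --pt "0 20 80 1 0" --pt "0 50 120 1 0" --pt "0 80 155 1 0" --pt "0 107 166 1 0" --pt "0 107 166 1 0"

```text
time: 23.65
position: [0.4412, 0.163, 0.144]
tool_rot: [-0.702, -0.011, 0.712, -0.013]
ft_force: [-1.5, 0.6, -0.1]
grip_width: 0.0437
```

Run:
```python
from rig import robot
from h import *
st(robot)
plan(robot,.4475,.174,.105,-87.8)
```

```text
t 23.65 pos [0.4412 0.163  0.144 ] yaw -88.05 x [-0.013 -0.003 -1.   ] F [-1.48  0.63 -0.06] M [ 0.034  0.047 -0.018] w 0.0437 q6 [ 0.12  0.5   1.9  -0.    0.75  1.65]
[[38.9, -10.9, -7.2], 'yaw now', np.float64(-88.05), 'turn', np.float64(-0.3)]
```

>>> move_arm --pt "0 0 0 0 0" --pt "0 0 0 0 0"

```text
time: 23.82
position: [0.4461, 0.1675, 0.1494]
tool_rot: [0.707, 0.014, -0.707, 0.013]
ft_force: [0.6, -0.1, -0.1]
grip_width: 0.0441
```

Run:
```python
from rig import robot
from h import *
st(robot)
plan(robot,.4475,.174,.105,-87.8)
```

```text
t 23.82 pos [0.4461 0.1675 0.1494] yaw -87.83 x [ 0.  0. -1.] F [ 0.56 -0.08 -0.12] M [0.043 0.024 0.022] w 0.0441 q6 [0.12 0.49 1.89 0.   0.76 1.66]
[[44.4, -6.5, -1.6], 'yaw now', np.float64(-87.83), 'turn', np.float64(-0.0)]
```

>>> move_arm --pt "0 15 -6.5 -1 0" --pt "0.3 35 -6.5 -1 0" --pt "0.5 43 -6.5 -1 0" --pt "1 43 -6.5 -1 0" --pt "1 43 -6.5 -1 0" --pt "1 43 -6.5 -1 0" --pt "1 43 -6.5 -1 0" --newtons 12

```text
time: 24.4
position: [0.4472, 0.1742, 0.1071]
tool_rot: [0.708, 0.014, -0.706, 0.014]
ft_force: [-0.3, 0.3, 1.2]
grip_width: 0.0133
```

Run:
```python
from rig import robot
from h import *
st(robot)
plan(robot,.4835,-.178,.165,-79)
```

```text
t 24.4 pos [0.4472 0.1742 0.1071] yaw -87.75 x [ 0.003  0.    -1.   ] F [-0.25  0.32  1.2 ] M [0.143 0.012 0.023] w 0.0133 q6 [ 0.14  0.57  1.92 -0.    0.65  1.67]
[[-57.9, 353.4, -22.6], 'yaw now', np.float64(-87.75), 'turn', np.float64(-8.8)]
```

>>> move_arm --pt "1 -25 0 0 0" --pt "1 -58 10 0 0" --pt "1 -58 50 -3 0" --pt "1 -58 90 -6 0" --pt "1 -58 130 -9 -2" --pt "1 -58 170 -12 -6" --pt "1 -58 210 -14 -8.8" --pt "1 -58 250 -16 -8.8"

```text
time: 25.07
position: [0.472, -0.0772, 0.1648]
tool_rot: [0.704, 0.068, -0.703, 0.069]
ft_force: [0.9, 0.1, -1.3]
grip_width: 0.0139
```

>>> move_arm --pt "1 0 40 0 0" --pt "1 0 75 0 0" --pt "1 0 90 0 0" --pt "1 0 90 0 0" --pt "1 0 90 0 0"

```text
time: 25.48
position: [0.4888, -0.1638, 0.1641]
tool_rot: [-0.704, -0.067, 0.704, -0.067]
ft_force: [0.6, -0.2, -0.6]
grip_width: 0.0138
```

Run:
```python
from rig import robot
from h import *
st(robot)
plan(robot,.4835,-.178,.07,-79)
```

```text
t 25.48 pos [ 0.4888 -0.1638  0.1641] yaw -79.1 x [-0.     0.001 -1.   ] F [ 0.6  -0.24 -0.64] M [0.031 0.008 0.01 ] w 0.0138 q6 [-0.54  0.51  1.79  0.    0.85  0.84]
[[94.1, 13.1, 7.8], 'yaw now', np.float64(-79.1), 'turn', np.float64(-0.1)]
```

>>> move_arm --pt "1 20 13 8 0" --pt "1 55 13 8 0" --pt "1 80 13 8 0" --pt "1 91 13 8 0" --pt "1 94 13 8 0" --pt "0.5 95 13 8 0" --pt "0.3 95 13 8 0" --pt "0 95 13 8 0"

```text
time: 26.15
position: [0.4841, -0.1768, 0.0696]
tool_rot: [0.704, 0.068, -0.704, 0.068]
ft_force: [0.8, -0.4, 0.0]
grip_width: 0.0269
```

>>> move_arm --pt "0 0 0 0 0" --pt "0 -15 0 0 0" --pt "0 -50 0 0 0" --pt "0 -85 0 0 0" --pt "-0.2 -100 0 0 0" --pt "-0.2 -100 0 0 0"

```text
time: 26.65
position: [0.4863, -0.179, 0.1732]
tool_rot: [0.707, 0.066, -0.701, 0.07]
ft_force: [0.4, 0.3, -0.2]
grip_width: 0.0487
```

Run:
```python
from rig import robot
from h import *
st(robot)
plan(robot,.487,-.272,.165,1)
s=robot.camera("side")
f=lambda i,k:np.ascontiguousarray(cv2.resize(i,None,fx=k,fy=k,interpolation=3)[:,:,::-1])
cv2.imwrite("pics/d1.png",f(s["image"][150:280,270:400],4))
```

```text
t 26.65 pos [ 0.4863 -0.179   0.1732] yaw -78.96 x [ 0.008 -0.005 -1.   ] F [ 0.42  0.33 -0.2 ] M [-0.028 -0.02  -0.082] w 0.0487 q6 [-0.57  0.49  1.78  0.    0.86  0.81]
[[8.7, 91.3, 17.2], 'yaw now', np.float64(-78.96), 'turn', np.float64(-80.0)]
```

View pics/d1.png

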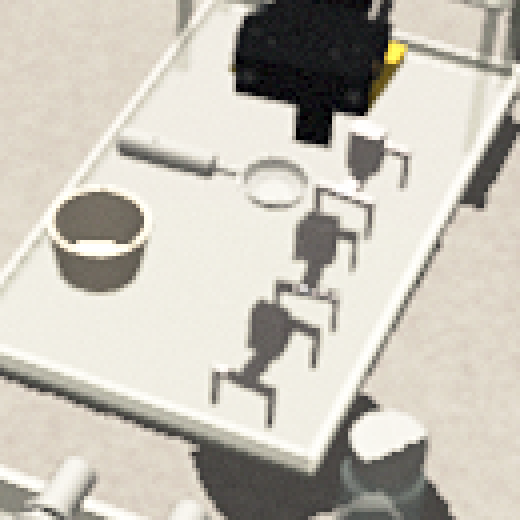

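>>> move_arm --pt "-0.2 0 10 2 -7" --pt "-0.2 0 25 4 -14" --pt "-0.2 0 40 7 -21" --pt "-0.2 0 55 10 -28" --pt "-0.2 0 70 13 -35" --pt "-0.2 0 80 15 -42" --pt "-0.2 0 90 17 -49" --pt "-0.2 0 91 17 -56"

```text
time: 27.37
position: [0.484, -0.2718, 0.1674]
tool_rot: [-0.588, -0.392, 0.589, -0.391]
ft_force: [-0.6, -0.5, -0.6]
grip_width: 0.0524
```

>>> move_arm --pt "-0.2 0 0 0 -7" --pt "-0.2 0 0 0 -14" --pt "-0.2 0 0 0 -21" --pt "-0.2 0 0 0 -24" --pt "-0.2 0 0 0 -24"

```text
time: 27.78
position: [0.4837, -0.2697, 0.1674]
tool_rot: [0.495, 0.506, -0.495, 0.503]
ft_force: [-0.2, -0.6, 0.9]
grip_width: 0.0524
```

Run:
```python
from rig import robot
from h import *
st(robot)
plan(robot,.487,-.272,.068,1)
```

```text
t 27.78 pos [ 0.4837 -0.2697  0.1674] yaw 1.06 x [-0.003  0.002 -1.   ] F [-0.18 -0.64  0.95] M [-0.02  -0.074 -0.017] w 0.0524 q6 [-0.71  0.54  1.69  0.    0.92 -0.73]
[[99.4, 3.5, 2.6], 'yaw now', np.float64(1.06), 'turn', np.float64(0.1)]
```

>>> move_arm --pt "-0.2 30 3.5 2.6 0" --pt "-0.2 65 3.5 2.6 0" --pt "-0.2 90 3.5 2.6 0" --pt "0 99 3.5 2.6 0" --pt "0.5 99 3.5 2.6 0" --pt "1 99 3.5 2.6 0" --pt "1 99 3.5 2.6 0" --pt "1 99 3.5 2.6 0"

```text
time: 28.45
position: [0.489, -0.2737, 0.0715]
tool_rot: [0.496, 0.503, -0.496, 0.505]
ft_force: [-0.4, 0.0, 0.1]
grip_width: 0.0269
```

>>> move_arm --pt "1 0 0 0 0" --pt "1 0 0 0 0" --pt "1 0 0 0 0"

```text
time: 28.7
position: [0.4887, -0.2736, 0.0713]
tool_rot: [0.496, 0.503, -0.496, 0.505]
ft_force: [0.3, -0.5, 5.7]
grip_width: 0.0223
```

Run:
```python
from rig import robot
from h import *
st(robot)
plan(robot,.4475,.161,.165,2.2)
```

```text
t 28.7 pos [ 0.4887 -0.2736  0.0713] yaw 1.01 x [ 0.002 -0.002 -1.   ] F [ 0.26 -0.51  5.74] M [ 0.003 -0.03   0.003] w 0.0223 q6 [-0.71  0.7   1.73 -0.    0.71 -0.73]
[[-94.5, -33.4, -435.1], 'yaw now', np.float64(1.01), 'turn', np.float64(-1.2)]
```

>>> move_arm --pt "1 -20 0 0 0" --pt "1 -60 0 0 0" --pt "1 -95 0 -10 0" --pt "1 -96 -4 -50 -1.2" --pt "1 -96 -7 -90 -1.2" --pt "1 -96 -10 -130 -1.2" --pt "1 -96 -13 -170 -1.2" --pt "1 -96 -16 -210 -1.2"

```text
time: 29.37
position: [0.4676, -0.0616, 0.1662]
tool_rot: [0.491, 0.509, -0.49, 0.509]
ft_force: [1.2, 0.9, -0.9]
grip_width: 0.0223
```

>>> move_arm --pt "1 0 -3 -40 0" --pt "1 0 -6 -80 0" --pt "1 0 -9 -120 0" --pt "1 0 -12 -160 0" --pt "1 0 -15 -200 0" --pt "1 0 -16 -220 0" --pt "1 0 -16 -220 0" --pt "1 0 -16 -220 0"

```text
time: 30.03
position: [0.4433, 0.1569, 0.166]
tool_rot: [0.489, 0.51, -0.489, 0.51]
ft_force: [-0.5, 0.1, -2.1]
grip_width: 0.0219
```

Run:
```python
from rig import robot
from h import *
st(robot)
plan(robot,.4475,.161,.114,2.2)
```

```text
t 30.03 pos [0.4433 0.1569 0.166 ] yaw 2.41 x [-0. -0. -1.] F [-0.52  0.13 -2.09] M [ 0.002 -0.079  0.018] w 0.0219 q6 [ 0.1   0.45  1.89 -0.    0.79  0.06]
[[52.0, 4.3, -4.0], 'yaw now', np.float64(2.41), 'turn', np.float64(0.2)]
```

>>> move_arm --pt "1 15 4.3 -4 0.2" --pt "1 35 4.3 -4 0.2" --pt "1 46 4.3 -4 0.2" --pt "1 51 4.3 -4 0.2" --pt "1 52 4.3 -4 0.2" --pt "1 53 4.3 -4 0.2" --pt "1 53 4.3 -4 0.2"

```text
time: 30.62
position: [0.4484, 0.1595, 0.1133]
tool_rot: [0.491, 0.508, -0.491, 0.509]
ft_force: [-0.4, 0.1, -1.0]
grip_width: 0.0213
```

>>> move_arm --pt "1 1 0 0 0" --pt "1 1 0 0 0"

```text
time: 30.78
position: [0.4483, 0.1599, 0.1125]
tool_rot: [0.491, 0.508, -0.491, 0.509]
ft_force: [0.1, 0.9, -2.0]
grip_width: 0.0222
```

>>> move_arm --pt "1 1 0 0 0" --pt "1 1 0 0 0"

```text
time: 30.95
position: [0.4482, 0.1601, 0.1112]
tool_rot: [0.491, 0.509, -0.491, 0.509]
ft_force: [0.5, 0.3, -1.1]
grip_width: 0.0217
```

>>> move_arm --pt "1 1 0 0 0" --pt "1 1 0 0 0"

```text
time: 31.12
position: [0.4481, 0.1601, 0.11]
tool_rot: [0.491, 0.509, -0.491, 0.509]
ft_force: [-0.0, -0.7, -2.3]
grip_width: 0.0218
```

>>> move_arm --pt "1 0.5 0 -1 0" --pt "1 0.5 0 -1 0"

```text
time: 31.28
position: [0.448, 0.1612, 0.1094]
tool_rot: [0.491, 0.509, -0.491, 0.509]
ft_force: [0.3, -0.5, -1.8]
grip_width: 0.0215
```

>>> move_arm --pt "1 0 0 -1.5 0" --pt "1 0 0 -1.5 0"

```text
time: 31.45
position: [0.448, 0.1622, 0.1095]
tool_rot: [0.491, 0.509, -0.491, 0.509]
ft_force: [-0.3, -3.7, -1.5]
grip_width: 0.0217
```

>>> move_arm --pt "1 0 0 -1.5 0" --pt "1 0 0 -1.5 0"

```text
time: 31.62
position: [0.4481, 0.1632, 0.1098]
tool_rot: [0.49, 0.509, -0.491, 0.51]
ft_force: [0.3, -6.0, 1.1]
grip_width: 0.0219
```

>>> move_arm --pt "1 0 0 1.5 0" --pt "1 0 0 3 0" --pt "1 0 0 3 0"

```text
time: 31.87
position: [0.448, 0.1611, 0.1094]
tool_rot: [0.491, 0.509, -0.491, 0.508]
ft_force: [0.7, -0.5, -1.1]
grip_width: 0.022
```

>>> move_arm --pt "1 1 0 0 0" --pt "1 1 0 0 0"

```text
time: 32.03
position: [0.4479, 0.1612, 0.1083]
tool_rot: [0.491, 0.509, -0.491, 0.509]
ft_force: [0.0, 0.2, -1.4]
grip_width: 0.0221
```

>>> move_arm --pt "1 1 0 0 0" --pt "1 1 0 0 0"

```text
time: 32.2
position: [0.4478, 0.1612, 0.1072]
tool_rot: [0.491, 0.509, -0.491, 0.509]
ft_force: [-0.1, 0.6, -2.5]
grip_width: 0.022
```

>>> move_arm --pt "1 0.7 0 0 0" --pt "1 0.7 0 0 0"

```text
time: 32.37
position: [0.4479, 0.1611, 0.1069]
tool_rot: [0.491, 0.509, -0.491, 0.509]
ft_force: [-0.7, -1.2, 0.8]
grip_width: 0.022
```

>>> move_arm --pt "1 0.7 0 0 0" --pt "1 0.7 0 0 0"

```text
time: 32.53
position: [0.448, 0.1609, 0.1065]
tool_rot: [0.491, 0.509, -0.491, 0.509]
ft_force: [-1.1, -1.4, 4.2]
grip_width: 0.0221
```

>>> move_arm --pt "1 0.7 0 0 0" --pt "1 0.7 0 0 0"

```text
time: 32.7
position: [0.4481, 0.1607, 0.106]
tool_rot: [0.491, 0.509, -0.491, 0.509]
ft_force: [-1.0, -3.2, 7.9]
grip_width: 0.0218
```

>>> move_arm --pt "1 -1 0 0 0" --pt "0.3 -1 0 0 0" --pt "0.2 -1 0 0 0" --pt "0 -1 0 0 0" --pt "0 -1 0 0 0"

```text
time: 33.12
position: [0.448, 0.1611, 0.1063]
tool_rot: [0.491, 0.509, -0.491, 0.509]
ft_force: [-0.2, 1.0, 1.0]
grip_width: 0.0393
```

>>> move_arm --pt "0 -20 0 0 0" --pt "0 -55 0 0 0" --pt "0 -95 0 -10 0" --pt "0 -130 0 -50 0" --pt "0 -150 0 -90 0" --pt "0 -150 0 -130 0" --pt "0 -150 0 -160 0" --pt "0 -150 0 -160 0"

```text
time: 33.78
position: [0.4425, 0.3276, 0.2578]
tool_rot: [0.492, 0.51, -0.487, 0.51]
ft_force: [0.9, -0.6, 0.5]
grip_width: 0.0435
```

Run:
```python
from rig import robot
from h import *
import pickle
st(robot)
s=robot.camera("side"); t=robot.camera("top")
pickle.dump((s,t),open("st4.pkl","wb"))
f=lambda i,k:np.ascontiguousarray(cv2.resize(i,None,fx=k,fy=k,interpolation=3)[:,:,::-1])
o=[];p=[]
for mid,yaw,roll in(([.4475,.162,.0765],2,0),([.4475,.162,.072],2,0)):
    im=f(s["image"][285:340,270:325],7);leafdraw(s,mid,yaw,roll,0,270,285,7,im,(0,0,255));o.append(im)
    im=f(t["image"][245:280,225:280],7);leafdraw(t,mid,yaw,roll,0,225,245,7,im,(0,0,255));p.append(im)
o.append(f(s["image"][285:340,270:325],7)[:,:]);p.append(f(t["image"][245:280,225:280],7))
v=np.vstack([np.hstack(o)[:340],np.hstack(p)]); cv2.imwrite("pics/e1.png",cv2.resize(v,None,fx=.69,fy=.69,interpolation=cv2.INTER_AREA))
```

```text
t 33.78 pos [0.4425 0.3276 0.2578] yaw 2.33 x [ 0.005  0.006 -1.   ] F [ 0.94 -0.62  0.49] M [-0.068 -0.132  0.008] w 0.0435 q6 [0.43 0.41 1.61 0.   1.11 0.39]
```

View pics/e1.png

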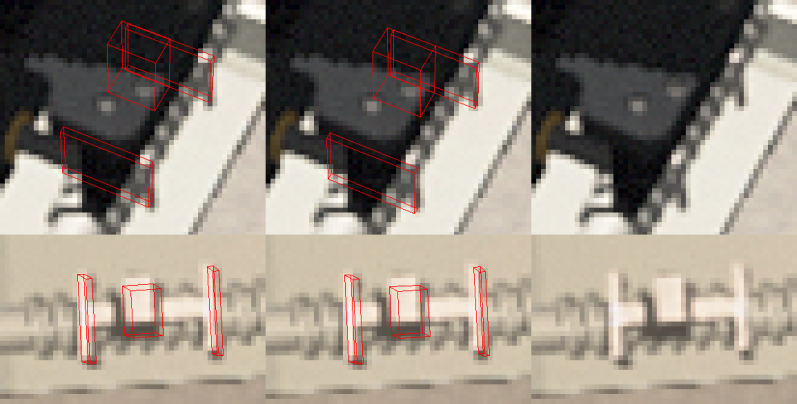

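>>> move_arm --pt "0 -20 -20 0 -7" --pt "0 -30 -20 40 -14" --pt "0 -40 -20 80 -21" --pt "0 -40 -20 120 -28" --pt "0 -40 -20 160 -35" --pt "0 -40 -20 200 -42" --pt "0 -40 -20 240 -49" --pt "0 -40 -20 260 -56"

```text
time: 34.55
position: [0.4301, 0.0682, 0.2959]
tool_rot: [0.228, 0.67, -0.229, 0.669]
ft_force: [1.5, -0.8, -0.4]
grip_width: 0.0435
```

Run:
```python
from rig import robot
from h import *
import pickle
st(robot)
s=robot.camera("side")
pickle.dump(s,open("st5.pkl","wb"))
f=lambda i,k:np.ascontiguousarray(cv2.resize(i,None,fx=k,fy=k,interpolation=3)[:,:,::-1])
o=[]
for mid,yaw,roll in(([.4485,.160,.0765],2,0),([.4485,.160,.072],2,0)):
    im=f(s["image"][285:340,270:325],7);leafdraw(s,mid,yaw,roll,0,270,285,7,im,(0,0,255));o.append(im)
o.append(f(s["image"][285:340,270:325],7))
v=np.hstack(o); cv2.imwrite("pics/e2.png",cv2.resize(v,None,fx=.69,fy=.69,interpolation=cv2.INTER_AREA))
```

```text
t 34.55 pos [0.4301 0.0682 0.2959] yaw 52.27 x [-0.002 -0.    -1.   ] F [ 1.45 -0.81 -0.43] M [ 0.006 -0.184  0.051] w 0.0435 q6 [-0.1   0.2   1.82 -0.    1.12 -1.01]
```

View pics/e2.png

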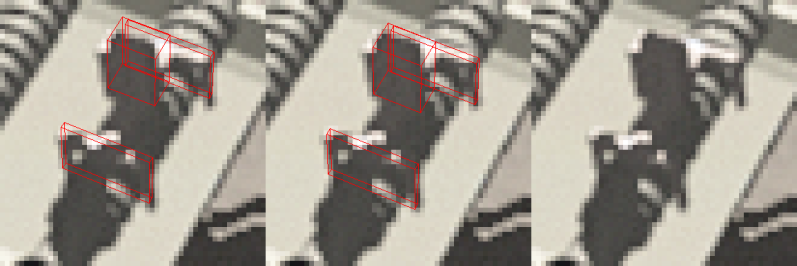

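Run:
```python
from rig import robot
from h import *
plan(robot,.36,-.24,.30)
```

```text
[[-2.2, -283.4, 128.3], 'yaw now', np.float64(52.43)]
```

>>> move_arm --pt "0 0 -35 16 0" --pt "0 0 -70 32 0" --pt "0 0 -105 48 0" --pt "0 0 -140 64 0" --pt "0 0 -175 80 0" --pt "0 0 -210 96 0" --pt "0 0 -245 112 0" --pt "0 0 -280 128 0"

```text
time: 35.27
position: [0.3582, -0.2303, 0.2959]
tool_rot: [0.231, 0.669, -0.231, 0.668]
ft_force: [0.2, 0.2, 1.6]
grip_width: 0.0432
```

Run:
```python
from rig import robot
from h import *
import pickle
st(robot)
s=robot.camera("side");t=robot.camera("top")
pickle.dump((s,t),open("st6.pkl","wb"))
f=lambda i,k:np.ascontiguousarray(cv2.resize(i,None,fx=k,fy=k,interpolation=3)[:,:,::-1])
o=[];p=[]
for mid,yaw,roll in(([.4485,.160,.0765],2,0),([.4485,.160,.072],2,0)):
    im=f(s["image"][285:340,270:325],7);leafdraw(s,mid,yaw,roll,0,270,285,7,im,(0,0,255));o.append(im)
    im=f(t["image"][245:280,225:280],7);leafdraw(t,mid,yaw,roll,0,225,245,7,im,(0,0,255));p.append(im)
v=np.vstack([np.hstack(o)[:340],np.hstack(p)]); cv2.imwrite("pics/e3.png",v)
cv2.imwrite("pics/e4.png",np.ascontiguousarray(s["image"][:,:,::-1]))
```

```text
t 35.27 pos [ 0.3582 -0.2303  0.2959] yaw 51.91 x [-0.001  0.001 -1.   ] F [0.21 0.16 1.56] M [ 0.027 -0.159  0.046] w 0.0432 q6 [-0.83  0.19  1.84 -0.    1.12 -1.74]
```

View pics/e3.png

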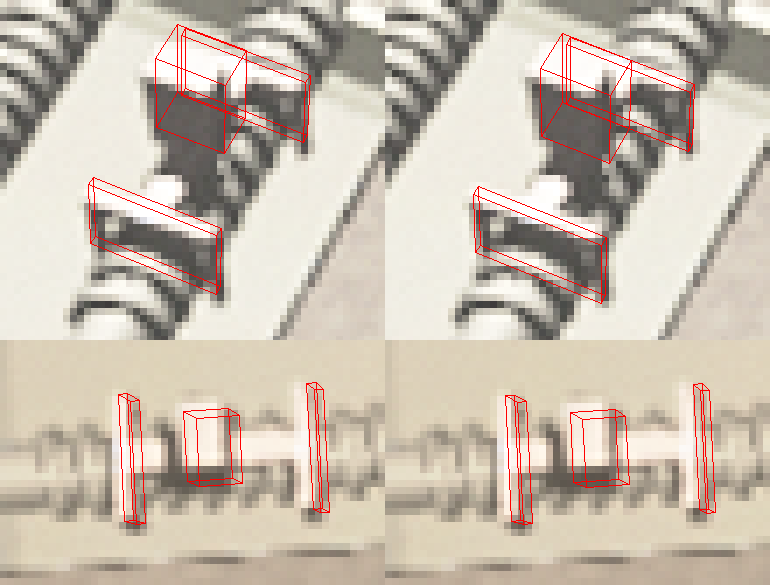

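View pics/e4.png

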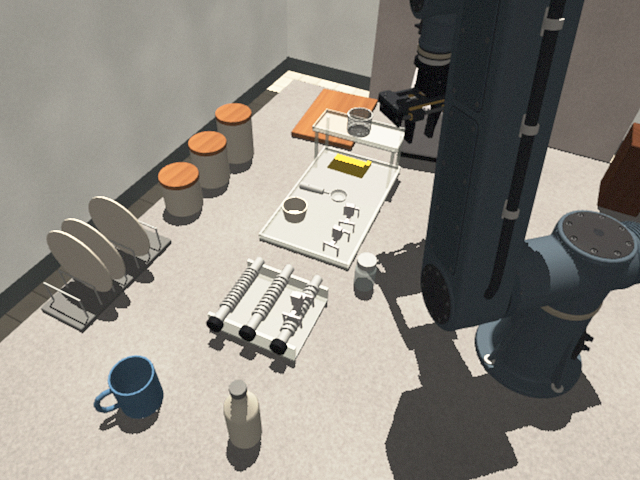

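Run:
```python
from rig import robot
from h import *
robot.hand_in(); st(robot)
```

```text
the job is handed in; nothing more can be done
the job is handed in; nothing more can be done
```

I tried all three leaves on the front screw. The last one, from nearest the upper tier, seats fully and is sitting home near the middle of that screw. I handed the job in at about 35 s.

- **Leaf nearest the rack:** it slid along the thread for more than a pitch without dropping. It stayed at crest height, and I stood it back on the lower tier.
- **Middle leaf:** it slid for more than a pitch with no clear drop and stayed at crest height. I stood it back on the lower tier too.
- **Leaf nearest the upper tier:** it sank about 4 mm below crest height with almost no resistance. It was caught at 6 N when I slid it one way.
- **Last camera check:** the outline drawn at home height, 22 mm above the axis, matches the pictures clearly better than the crest-riding one. The leaf is upright, about 2 mm or less off the middle, and in line with the screw as far as I could judge by eye. The other two leaves stand on the tier, the other things look where they were, and the arm is clear.

- **Not tested:** I did not slide the fitting leaf the other way to feel it caught there. Its height rests on the descent and the pictures.
- **Disagreed with expectation:** both wrong leaves jammed at about 10 N when I pushed them with loosely open jaws, more than the "light" catch described. I think the fingers were stopping them from rising. Neither had seated: each slid freely back the other way, and the pictures taken afterwards fit crest height.
- **Force:** the highest wrist force I read while a leaf was on the screw was about 12 N.

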